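# Unfold the crank and screw the bonding press down on a tablet

### The arm

A 7-joint arm with a two-finger parallel gripper is mounted at the origin on the work surface. World frame = base frame: x ahead of the robot, y to its left, z up, the work surface at z = 0. Lengths are in m, angles in rad, forces in N, time in s.
With the tool pointing down it reaches from about 0.425 to 0.925 m from the base axis. Payload 6.8 kg.
Tool frame: the origin (TCP) lies on the centre line of the jaws, within the pads' length; the fingertips stand tip_reach ahead of it and the grasp point (between the pads) is the TCP (tip_reach is the distance from the TCP to the fingertips, in m); z points along the fingers, y is the direction in which the jaws open and shut (so a half turn about z gives the same grasp; the last joint's range is limited). The gripper opens to 85 mm and grips with 20 to 120 N. Pads are 22 mm wide; open, the fingers measure 114 mm over their backs; the gripper's body (76 mm by 85 mm) begins 54 mm behind the grasp point. The pads swing forward as they close: fully open they stand 13 mm farther back than shut.
Start: joints at [1.119, 0.477, 0.022, 1.555, -0.011, 1.109, -0.083], TCP at [0.228, -0.636, 0.219] pointing down, gripper open.
Joint ranges: [-2.96, 2.96], [-0.34, 2.1], [-1.41, 1.46], [0.24, 2.44], [-1.37, 4.51], [0.17, 1.92], [-2.96, 2.96]. Speed limits (rad/s): [2.39, 2.39, 3.14, 3.14, 3.14, 3.14, 3.14].

### API

Orientations are given as a rotation vector (axis times angle).
In Python, from rig import observe, camera, calibration, sign_off, tip_reach gives the robot as it stands. The module is installed in compiled form; this text tells all that it offers.
- The arm moves only by the shell command python3 -m inch 'ROWS' [FORCE]. ROWS is JSON, a list of rows, each a list of 3 entries, a list of its own where there are three numbers: the shift along the world's x, y, z in cm, then the turn, a rotation vector about the world's x, y, z in rad, then the finger opening in cm, from 0 to 8.54. A call has exactly 10 rows; each row shifts and turns the commanded pose from where the row before left it; what a row does not reach is not made up. A row lasts 1/8 s, in which the tool goes at most 62.5 mm and 10.7 degrees, less where a joint would pass 70% of its speed; a pose out of reach is approached as far as the arm can. A call is refused whole if a number of a shift passes 6.25 or a number of a turn 0.188, either way. A call with a gripper value outside its range is refused whole. The fingers move at their own pace and stop on an object; FORCE is the grip in N (left out, the last holds). Time passes only in rows, so rows that do not move let the fingers close, or fill a call up. It gives the time, the measured TCP pose, the force and the opening at its end, in the units of the state.
- observe(): the state, without advancing time (a new reading comes with each control period).
- camera(name): name is "scene" or "side" or "wrist"; returns the picture (400x640x3 uint8, red, green, blue); there is no depth.
- calibration(name): a dict with "mtx" (3x3 intrinsics, pixels), "rvec" (rotation vector, rad) and "tvec" (3), from world to camera coordinates, as OpenCV has them. Camera axes: x right, y down, z forward; pixel columns grow to the right and rows downward; lengths in m; the calibration is good to about 2 mm. A picture is of the moment at which its call begins: read the wrist's pose just before it. calibration takes no time and is no camera call; for the wrist camera it gives the pose at the moment of the call.
- sign_off(): hands the job in, once; it reports no verdict.
The state is a dict: "time_s": time; "q": joint angles; "joint_velocities": joint speeds; "joint_efforts": joint torques, N m; "tool_pos": TCP position; "eef_rot": TCP orientation; "ft_force": force on the tool from outside, world axes, zero at the start; "ft_torque": the same for the moment, N m; "gripper_width": opening from 0.0 (shut) to 1.0 (fully open).
Only numpy, scipy, OpenCV 4.12 (cv2) and the standard library are available. Lean on these libraries where they do the work, as an engineer would, in place of code of your own. Each camera call takes 0.05 s, during which the arm holds its last target.

### The job

The tablet on the bed of the small screw press has fresh glue under its new glass. Unfold the press's crank handle until it stands fully upright against its stop, then turn the crank clockwise by the handle until the platen bears firmly on the tablet: stop when it takes about half as much force again as turning it free, before the glass cracks. Let go with the handle upright, and leave the tablet and the other things on the bench where they lie.

Things in the scene. Friction and masses are not known exactly. Their poses are not given: they have to be found in the camera images.
- crank_axis (a point): Point on the crank's vertical turning axis, level with the fold pivot, 26 mm above the underside of the crank arm. The axis stands in the middle of a two-column bench screw press (grey base 200 x 310 x 20 mm, bridge with its top 157 mm up and 290 mm long, steel screw through a brass nut). The whole crank sinks with the screw, 10 mm per turn.
- fold_pivot (a point): Centre of the horizontal hinge pin at the outer end of the dark steel crank arm (arm 22 mm wide, 12 mm thick), 60 mm from the crank axis. Two cheeks 22 mm apart over their outsides hold the pin, 26 mm above the arm's underside; the pin points along the crank's tangent.
- grip_center (a point): Centre of the black plastic grip, on its axis: a round sleeve 22 mm thick and 62 mm long that turns freely on its pin. It lies 47 mm from the fold pivot; the sleeve reaches from 16 to 78 mm from the pivot. Folded, it lies level along the arm over the hub, pointing inwards past the crank axis, with 3 mm between it and the arm.
- crank (a joint): Turn of the crank in rad (0 to 4.2 at the start), growing clockwise seen from above, which lowers the screw, platen and crank by 1.6 mm per rad. It stays where it is left, under load too. Turning free it needs about 9 N at the grip, along its circle. When the platen bears on the tablet the pull climbs by about 7 N per rad: the tablet is clamped well at about 14 N (12 to 17 N), that is 110 to 300 N on the glass; the glass cracks at 400 N.
- fold (a joint): Angle of the folding handle in rad: 0 folded flat, 1.57 upright against a firm stop (working position). It swings up and outwards about the fold pivot, stiff enough to stay at any angle: about 2.5 N at 55 mm from the pivot. Pulled or pushed inwards towards the axis while cranking, it folds down again.
- pad: Black rubber facing (94 x 154 mm, 8 mm) under the steel platen (116 x 262 x 16 mm) that slides on the two columns; the rubber gives about 1 mm under 180 N. Origin: middle of its lower face, z up. It hangs 2 to 19 mm above the glass at the start.
- tablet: Slim tablet, dark glass in a metal back, 106 x 172 mm, lying flat, glass up, on a grey packing sheet of differing thickness (5 to 11 mm) on the press bed under the platen. Origin: centre of its underside; long side along y. Tablets differ: this one is 10 to 14 mm thick, not known beforehand, so the moment of contact must be felt at the crank.
- screwdriver: Bystander: screwdriver with black handle, 170 mm, beside the press.
- brush: Bystander: small brush, 160 mm.
- flux_jar: Bystander: small jar with black cap, 48 mm thick, 45 mm tall.
- solder_spool: Bystander: metal spool, 54 mm thick, 36 mm tall, beside the press.
- screw_tray: Bystander: low grey tray with compartments, 90 x 130 x 22 mm.
- tweezers: Bystander: steel tweezers, 120 mm, lying on the edge of the press base.
- multimeter: Bystander: black hand multimeter, 150 x 75 x 34 mm.

How it is judged:
On the way, in this order (a step that is already met when the one before it is completed fails the run):
1. the handle is unfolded upright (value of joint fold above 1.4 rad), for 0.2 s.
2. the platen's rubber bears on the tablet with the handle upright (contact force between pad and tablet above 30 N and value of joint fold above 1.3 rad), for 0.1 s.
At the end, for the whole second after the job is handed in: the handle upright (within 10 degrees), the platen's rubber pressing the tablet with 110 to 300 N, the tablet at rest within 15 mm of where it lay, and the seven bystanders within 30 mm of where they lay (value of joint fold above 1.4 rad and contact force between pad and tablet between 110 and 300 N and distance of tablet from where it was at the start of the episode below 0.015 m and linear speed of tablet below 0.01 m/s and distance of each of screwdriver, brush, flux_jar, solder_spool, screw_tray, tweezers, multimeter from where it was at the start of the episode below 0.03 m); the robot touches nothing.
It fails at once if the glass cracks under more than 400 N (contact force between pad and tablet above 400 N).
It fails at once if the crank is turned (its arm's end moved over 40 mm) while the handle is not unfolded (value of joint fold below 1.1 rad and distance of fold_pivot from where it was at the start of the episode above 0.04 m).
It also fails if it takes over 72 s, if anything falls off the work surface, if the arm or the gripper's body presses on something with over 40 N, if the wrist force passes 120 N, or if a joint passes its speed limit or range.

## Working session

There is one attempt and no reset: what is moved stays moved. The work goes in short steps, Python scripts to look and compute and a shell command to move; the robot and the scene stay as the last step left them, time stands still between calls to the robot, and variables do not carry over. Pictures are saved under pics/ and viewed, and the job is handed in when it is done.

```bash
mkdir -p pics; ls; python3 - <<'E'
from rig import *
import cv2
print(observe()); print(tip_reach if not callable(tip_reach) else tip_reach())
for n in("scene","side","wrist"):
    im=camera(n); cv2.imwrite(f"pics/a_{n}.png",im[:,:,::-1]); c=calibration(n); print(n,c)
E
```

```text
pics
{'time_s': 0.0, 'q': array([ 1.11889834,  0.47782988,  0.02234904,  1.55643766, -0.01151051,
        1.10927951, -0.08309156]), 'joint_velocities': array([ 1.46323921e-03,  1.18454315e-03,  5.23322042e-04,  2.91595047e-05,
       -1.38533898e-04, -1.15031929e-03,  1.00024156e-04]), 'joint_efforts': array([-5.23896342e-04, -5.96450758e+01,  1.60775498e+00, -2.81206405e+01,
        1.24462653e-02,  9.16295423e-03, -2.03091858e-06]), 'tool_pos': array([ 0.22729846, -0.63493803,  0.21781176]), 'eef_rot': array([-3.09354029e+00, -5.37104434e-01,  6.92380073e-04]), 'ft_force': array([ 0.35994721,  0.05722445, -0.19088309]), 'ft_torque': array([0.00441105, 0.02536841, 0.00599422]), 'gripper_width': 0.9959851469392997}
0.019
scene {'mtx': array([[462.62097889,   0.        , 321.02339361],
       [  0.        , 462.62097889, 199.0016389 ],
       [  0.        ,   0.        ,   1.        ]]), 'rvec': array([ 2.0672452 ,  1.24594524, -0.52407757]), 'tvec': array([-0.28776365, -0.20044427,  1.95567796])}
side {'mtx': array([[467.07987065,   0.        , 326.41737043],
       [  0.        , 467.07987065, 201.964248  ],
       [  0.        ,   0.        ,   1.        ]]), 'rvec': array([ 0.6025966 , -2.53559816,  1.36403662]), 'tvec': array([0.48816395, 0.24032716, 1.19717857])}
wrist {'mtx': array([[348.2681701 ,   0.        , 326.44703054],
       [  0.        , 348.2681701 , 200.59219543],
       [  0.        ,   0.        ,   1.        ]]), 'rvec': array([-2.33859759,  1.64544814,  0.27603929]), 'tvec': array([-0.67352478, -0.04272475,  0.3818718 ])}
```

View pics/a_scene.png

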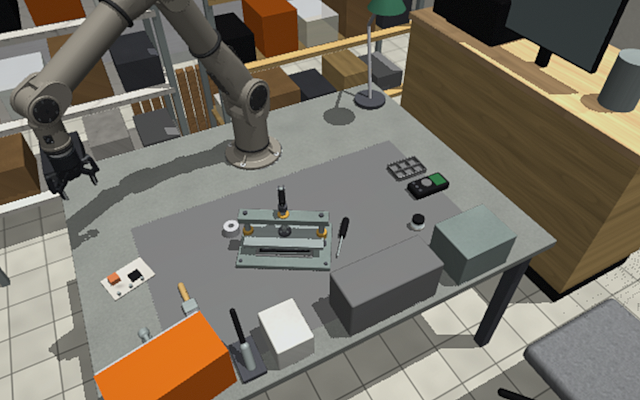

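View pics/a_side.png

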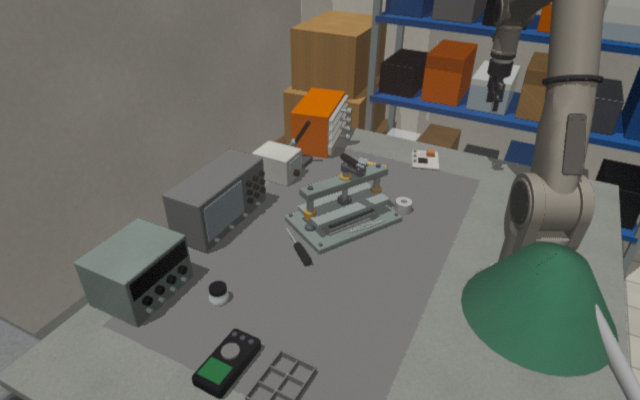

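View pics/a_wrist.png

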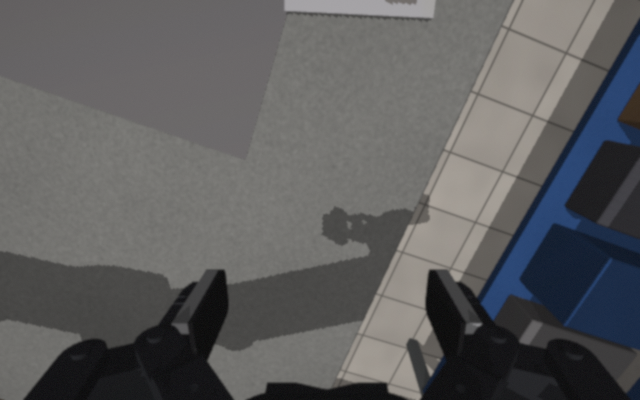

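The scene camera shows the press around (284,238) with the crank at about (282,200). The side camera shows the press around (345,200) with the crank at about (353,163). I'll zoom in on both.

```bash
cat > h.py <<'E'
import numpy as np, cv2
from rig import *
def P(n,pts,c=None):
    c=c or calibration(n); return cv2.projectPoints(np.array(pts,float).reshape(-1,3),c["rvec"],c["tvec"],c["mtx"],None)[0].reshape(-1,2)
def ray(n,uv,c=None):
    c=c or calibration(n); R=cv2.Rodrigues(c["rvec"])[0]; d=R.T@np.linalg.inv(c["mtx"])@np.array([uv[0],uv[1],1.]); return -R.T@np.ravel(c["tvec"]),d/np.linalg.norm(d)
def atz(n,uv,z,c=None):
    o,d=ray(n,uv,c); return o+d*(z-o[2])/d[2]
def tri(a,b):
    A=[];B=[]
    for n,uv in(a,b):
        o,d=ray(n,uv); M=np.eye(3)-np.outer(d,d); A.append(M);B.append(M@o)
    return np.linalg.lstsq(np.vstack(A),np.hstack(B),rcond=None)[0]
def crop(src,box,out,k=6):
    im=cv2.imread(src); x0,y0,x1,y1=box; cv2.imwrite(out,cv2.resize(im[y0:y1,x0:x1],None,fx=k,fy=k,interpolation=cv2.INTER_CUBIC))
E
python3 - <<'E'
from h import *
crop("pics/a_scene.png",(222,180,352,275),"pics/b_scene.png")
crop("pics/a_side.png",(280,145,413,250),"pics/b_side.png",6) if 0 else crop("pics/a_side.png",(280,148,410,248),"pics/b_side.png",6)
E
```

```text
(no output)
```

View pics/b_scene.png

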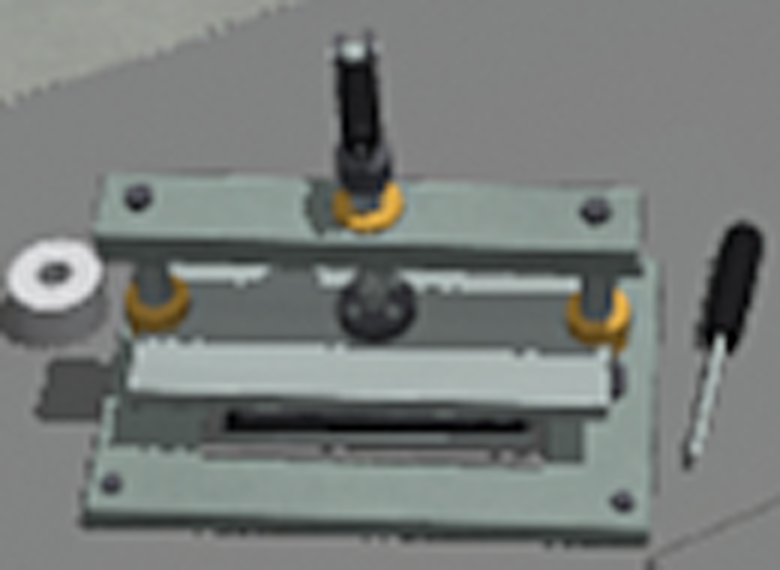

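View pics/b_side.png

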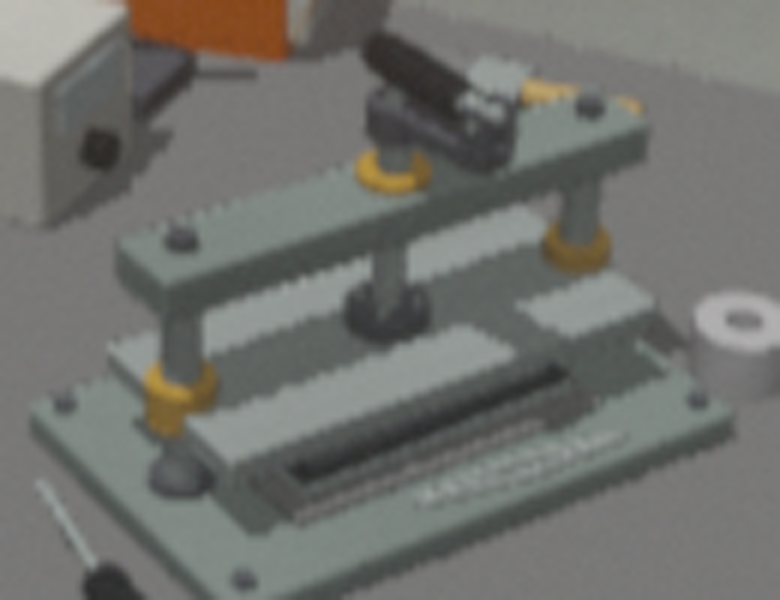

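```bash
python3 - <<'E'
from h import *
S=lambda x,y:("scene",(221.6+x/6,179.6+y/6)); D=lambda x,y:("side",(279.6+x/6,147.6+y/6))
for n,a,b in [("pivot",S(354,45),D(492,125)),("gripinner",S(362,148),D(380,50)),("boltL",S(138,197),D(590,105)),("boltR",S(595,210),D(182,240)),("nut",S(368,205),D(395,170))]:
    p=tri(a,b); print(n,p.round(4), [ (P(k,[p])[0]-uv).round(1) for k,uv in (a,b)])
for n in("scene","side"): print(n,ray(n,(320,200))[0])
c={"bl":S(85,525),"br":S(648,540)}
for k,v in c.items(): print(k,atz(*v,0.0))
for k,v in {"bl":D(30,415),"nr":D(735,410),"n":D(245,590)}.items(): print(k,atz(*v,0.02))
E
```

```text
pivot [ 0.4721 -0.0686  0.2148] [array([0.2, 0.2]), array([ 0.3, -0.2])]
gripinner [ 0.5462 -0.0996  0.2194] [array([-0.5, -0.3]), array([-0.6,  0.3])]
boltL [ 0.4704 -0.199   0.1607] [array([-0.1, -0.1]), array([-0.2,  0.1])]
boltR [0.5933 0.012  0.1606] [array([-0.1, -0. ]), array([-0.1,  0. ])]
nut [ 0.5321 -0.0932  0.1602] [array([-0.3, -0.2]), array([-0.4,  0.2])]
scene [ 1.49161761 -0.4567798   1.23048415]
side [0.06956601 0.99639624 0.85536707]
bl [ 0.53830783 -0.2760189   0.        ]
br [ 0.69195813 -0.00748243  0.        ]
bl [ 0.68869306 -0.00175284  0.02      ]
nr [ 0.36851598 -0.17397297  0.02      ]
n [0.52706131 0.07391314 0.02      ]
```

The axis sits at about (0.532, -0.0935), midway between the bridge bolts, whose heights of 0.160 m agree with the 0.157 m given. The arm points 157° from +x and the pivot is at about z 0.215. The measured arm length is 65 mm against 60 mm given, so I'll use 60. I'll move above the grip with the jaws along the tangent (-112.7°), then refine from the wrist view.

```bash
python3 -m inch '[[[1,2,3],[0,0,-0.075],8],[[1,2.6,3],[0,0,-0.075],8],[[1.4,2.8,2],[0,0,-0.075],8],[[1.5,3,1],[0,0,-0.075],8],[[1.5,3,0.5],[0,0,-0.075],8],[[1.5,3,0],[0,0,-0.075],8],[[1.5,3,0],[0,0,-0.075],8],[[1.5,3,0],[0,0,-0.075],8],[[1.5,3,0],[0,0,-0.075],8],[[1.5,3,0],[0,0,-0.065],8]]' 40
python3 -m inch '[[[1.5,3,0],[0,0,0],6],[[1.5,3,0],[0,0,0],6],[[1.5,3,0],[0,0,0],6],[[1.5,3,0],[0,0,0],6],[[1.5,3,0],[0,0,0],6],[[1.5,3,0],[0,0,0],6],[[1.5,2.5,0],[0,0,0],6],[[1.5,2.4,0],[0,0,0],6],[[1.5,2.4,0],[0,0,0],6],[[1.2,2,0],[0,0,0],6]]'
python3 - <<'E'
from h import *
s=observe();print(s["tool_pos"],s["eef_rot"],s["q"],s["ft_force"],s["time_s"])
c=calibration("wrist"); im=camera("wrist"); cv2.imwrite("pics/c_wrist.png",im[:,:,::-1])
R=cv2.Rodrigues(s["eef_rot"])[0]; print(R[:,1],R[:,2])
ax=[.532,-.0935]; u=np.array([np.cos(np.radians(157.3)),np.sin(np.radians(157.3))])
print(P("wrist",[[ax[0]+r*u[0],ax[1]+r*u[1],.2148] for r in(.06,.044,-.018,0)],c))
E
```

```text
time_s: 1.4
tool_pos: [0.3668, -0.3503, 0.3136]
eef_rot: [-3.079, 0.622, 0.001]
ft_force: [1.0, -0.6, -0.3]
gripper_width: 0.937
time_s: 2.65
tool_pos: [0.5138, -0.0774, 0.3136]
eef_rot: [-3.08, 0.617, 0.001]
ft_force: [0.6, -0.8, 0.7]
gripper_width: 0.701
[ 0.51381243 -0.0774187   0.31356361] [-3.08027810e+00  6.17323871e-01  6.98881118e-04] [ 0.29080483  0.15669356 -0.29444487  1.78402555  0.04829334  1.20832514
 -1.98376825] [ 0.57874887 -0.79988985  0.72573925] 2.65
[-3.85346087e-01 -9.22772124e-01  2.46995681e-05] [-4.23683690e-04  1.50161977e-04 -9.99999899e-01]
[[336.87112602 239.23975939]
 [337.08970459 220.79293405]
 [338.02090792 142.20451289]
 [337.73573602 166.27144738]]
```

View pics/c_wrist.png

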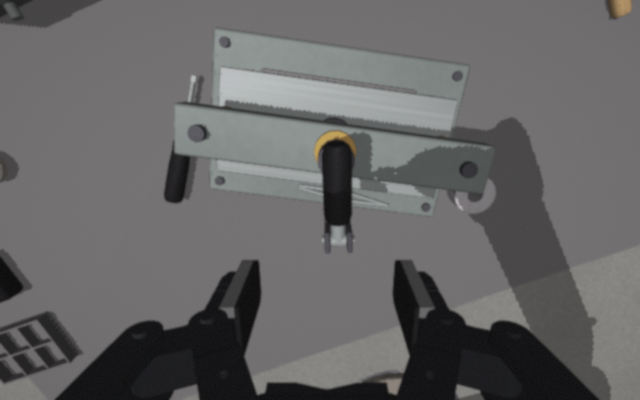

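The grip spans (337,142) to (338,220) in the wrist picture, matching the projected model to within 2 px. Next I descend, straddle the grip and close.

```bash
python3 -m inch '[[[0.62,-1.1,0],[0,0,0],5],[[0,0,-1.5],[0,0,0],5],[[0,0,-1.5],[0,0,0],5],[[0,0,-1.5],[0,0,0],5],[[0,0,-1.5],[0,0,0],5],[[0,0,-1.5],[0,0,0],5],[[0,0,-1],[0,0,0],5],[[0,0,-0.5],[0,0,0],5],[[0,0,0],[0,0,0],5],[[0,0,0],[0,0,0],5]]' 25
python3 - <<'E'
from h import *
for n in("wrist","side"):
    im=camera(n); cv2.imwrite(f"pics/d_{n}.png",im[:,:,::-1])
crop("pics/d_side.png",(290,120,410,210),"pics/d_side2.png",6)
print(observe()["tool_pos"])
E
```

```text
time_s: 3.95
tool_pos: [0.5201, -0.0895, 0.2243]
eef_rot: [-3.08, 0.618, -0.002]
ft_force: [-0.1, -0.2, -0.7]
gripper_width: 0.586
[ 0.52008453 -0.08954203  0.22431442]
```

View pics/d_wrist.png

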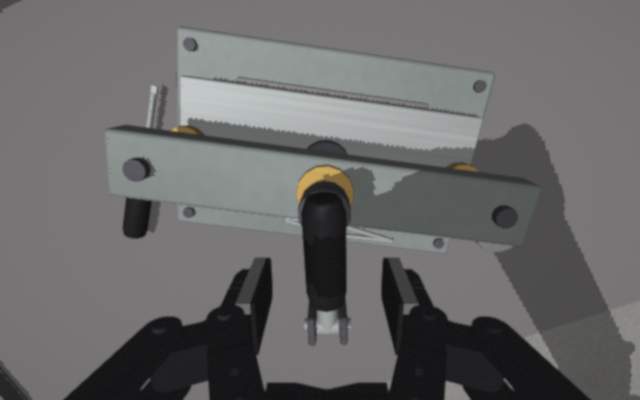

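View pics/d_side2.png

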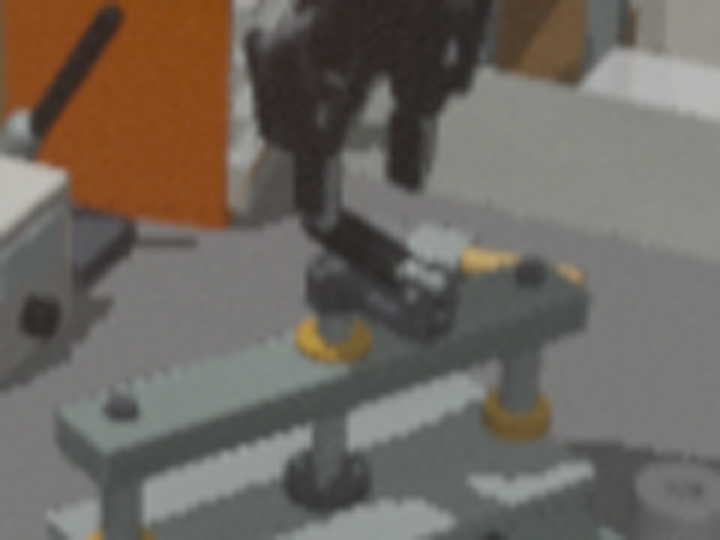

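The pads at x 258 and 397 are centred on the grip at x 325, and its inner end is at (325,205). Closing now.

```bash
python3 -m inch '[[[0,0,0],[0,0,0],3.5],[[0,0,0],[0,0,0],2.6],[[0,0,0],[0,0,0],1.5],[[0,0,0],[0,0,0],1.5],[[0,0,0],[0,0,0],1.5],[[0,0,0],[0,0,0],1.5],[[0,0,0],[0,0,0],1.5],[[0,0,0],[0,0,0],1.5],[[0,0,0],[0,0,0],1.5],[[0,0,0],[0,0,0],1.5]]' 25
python3 - <<'E'
from h import *
for n in("side",):
    im=camera(n); cv2.imwrite(f"pics/e_{n}.png",im[:,:,::-1])
crop("pics/e_side.png",(290,120,410,210),"pics/e_side2.png",6)
s=observe();print(s["tool_pos"],s["ft_force"],s["gripper_width"])
# arc rows
sr=47;u=np.array([.9225,-.386]);th=np.radians(np.linspace(0,90,21)); 
p=np.c_[np.outer(np.cos(th),u)*sr,np.sin(th)*sr]; print((np.diff(p,axis=0)/10).round(2).tolist())
E
```

```text
time_s: 5.3
tool_pos: [0.5197, -0.0895, 0.2238]
eef_rot: [3.08, -0.618, -0.0]
ft_force: [-0.2, 0.2, 0.3]
gripper_width: 0.176
[ 0.51974247 -0.08949732  0.22381921] [-1.00567083 -0.61840606 -0.14272648] 0.17258960081707214
[[-0.01, 0.01, 0.37], [-0.04, 0.02, 0.37], [-0.07, 0.03, 0.36], [-0.09, 0.04, 0.36], [-0.12, 0.05, 0.35], [-0.14, 0.06, 0.34], [-0.17, 0.07, 0.32], [-0.19, 0.08, 0.31], [-0.21, 0.09, 0.29], [-0.23, 0.1, 0.27], [-0.25, 0.1, 0.25], [-0.27, 0.11, 0.23], [-0.28, 0.12, 0.21], [-0.3, 0.12, 0.18], [-0.31, 0.13, 0.15], [-0.32, 0.13, 0.13], [-0.33, 0.14, 0.1], [-0.33, 0.14, 0.07], [-0.34, 0.14, 0.04], [-0.34, 0.14, 0.01]]
```

View pics/e_side2.png

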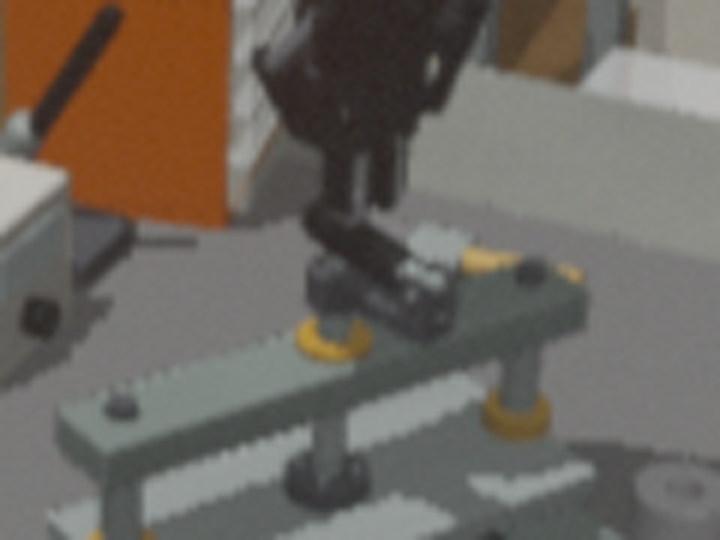

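The reading is 14.7 mm, so the fingers shut above the 22 mm grip without holding it. I'll check the tip height against the projection.

```bash
python3 - <<'E'
from h import *
s=observe();t=s["tool_pos"];y=cv2.Rodrigues(s["eef_rot"])[0][:,1]
for z in(.19,.2048,.2148,.22):
  print(z,((P("side",[[*(t+y*k)[:2],z] for k in(-.0075,.0075)])-[290,120])*6).round(0).tolist())
im=camera("scene");cv2.imwrite("pics/e_scene.png",im[:,:,::-1]);crop("pics/e_scene.png",(232,150,342,240),"pics/e_scene2.png",6)
im=camera("wrist");cv2.imwrite("pics/e_wrist.png",im[:,:,::-1])
u=np.array([.9225,-.386]);piv=np.array([.4766,-.0703])
for z in (.2048,.2148): print(((P("side",[[*(piv+u*k),z] for k in(0,.016,.078)])-[290,120])*6).round(0).tolist(),((P("scene",[[*(piv+u*k),z] for k in(0,.016,.078)])-[232,150])*6).round(0).tolist())
E
```

```text
0.19 [[342.0, 298.0], [365.0, 288.0]]
0.2048 [[343.0, 271.0], [366.0, 261.0]]
0.2148 [[344.0, 252.0], [367.0, 242.0]]
0.22 [[344.0, 242.0], [367.0, 233.0]]
[[422.0, 305.0], [399.0, 291.0], [309.0, 242.0]] [[295.0, 243.0], [295.0, 264.0], [299.0, 347.0]]
[[424.0, 286.0], [400.0, 273.0], [310.0, 224.0]] [[293.0, 230.0], [294.0, 250.0], [298.0, 333.0]]
```

View pics/e_scene2.png

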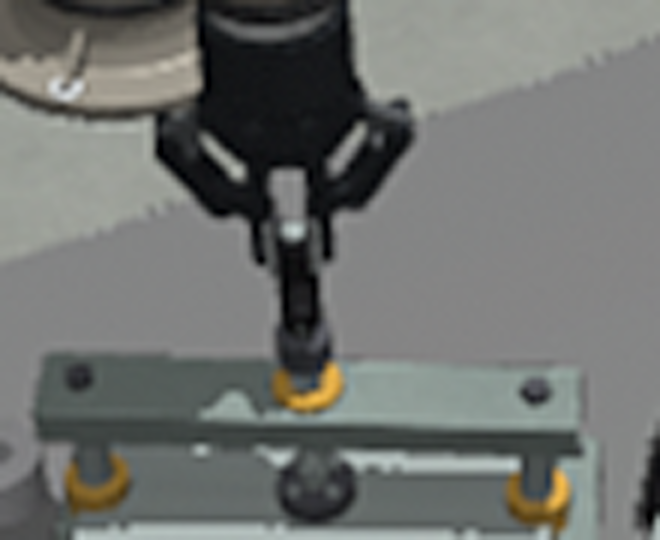

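View pics/e_wrist.png

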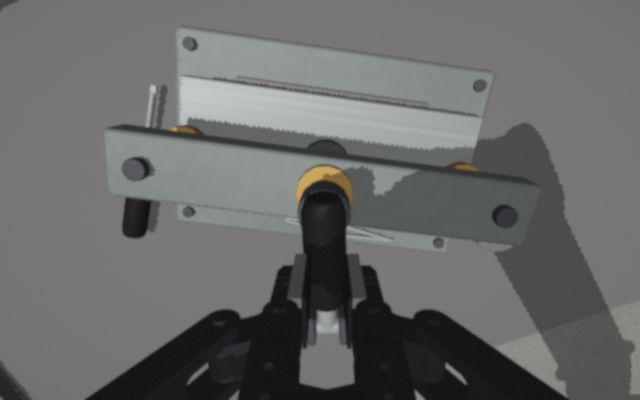

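```bash
python3 - <<'E'
from h import *
s=observe();t=s["tool_pos"];R=cv2.Rodrigues(s["eef_rot"])[0];y=R[:,1];z=R[:,2];x=R[:,0]
print(R, tip_reach)
print("cam pos rel tool", R.T@(ray("wrist",(320,200))[0]-t), R.T@ray("wrist",(320,200))[1])
for d in(-.02,0,.01,.019): print(d,P("wrist",[t+y*k+z*d+x*j for k in(-.0075,.0075) for j in(-.011,.011)]).round(0).tolist())
for n in("side","scene"):
  im=cv2.imread(f"pics/e_{n}.png") 
  for d in(0,.019): print(n,P(n,[t+z*d]).round(1))
im=camera("side"); crop("pics/e_side.png",(315,110,395,175),"pics/e_side3.png",10)
E
```

```text
[[ 9.22534853e-01 -3.85913774e-01  5.78783834e-05]
 [-3.85913774e-01 -9.22534855e-01 -8.61272137e-06]
 [ 5.67185939e-05 -1.43905297e-05 -9.99999998e-01]] 0.019
cam pos rel tool [ 0.08321491 -0.00064361 -0.15601303] [-0.32261762 -0.01826746  0.94635309]
-0.02 [[311.0, 299.0], [311.0, 256.0], [344.0, 299.0], [345.0, 256.0]]
0 [[313.0, 276.0], [312.0, 237.0], [342.0, 276.0], [343.0, 237.0]]
0.01 [[314.0, 266.0], [313.0, 229.0], [341.0, 266.0], [342.0, 229.0]]
0.019 [[314.0, 258.0], [314.0, 222.0], [341.0, 258.0], [341.0, 222.0]]
side [[349.4 158.4]]
side [[349.1 164.3]]
scene [[280.8 196.5]]
scene [[281.2 200.9]]
```

View pics/e_side3.png

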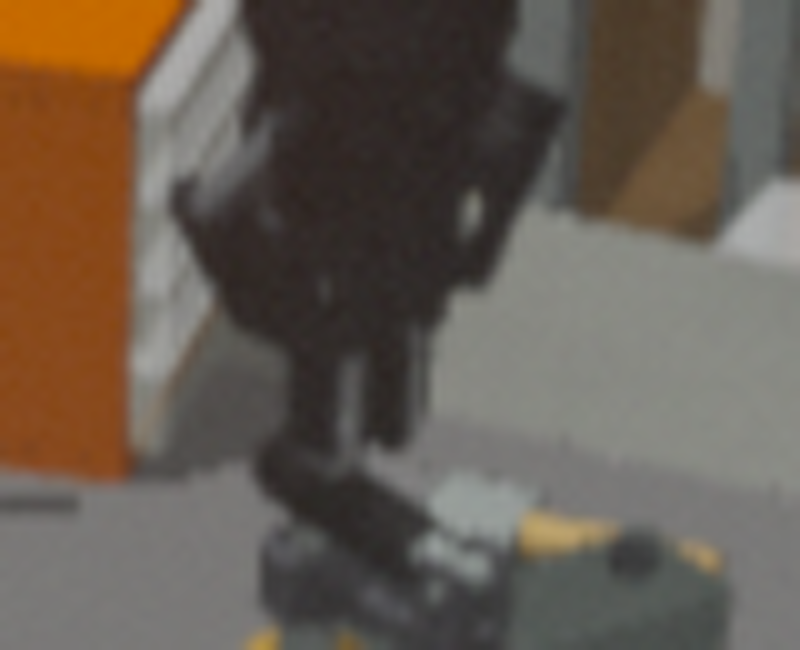

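All three cameras put the fingertips about 10 mm behind the reported TCP (z about 0.234), not 19 mm ahead of it. The pads closed just above the grip without touching it. I'll open, go down by the seen difference of about 27 mm, and look before closing.

```bash
python3 -m inch '[[[0,0,0],[0,0,0],4.5],[[0,0,0],[0,0,0],4.5],[[0,0,0],[0,0,0],4.5],[[0,0,0],[0,0,0],4.5],[[0,0,-0.5],[0,0,0],4.5],[[0,0,-0.5],[0,0,0],4.5],[[0,0,-0.5],[0,0,0],4.5],[[0,0,-0.5],[0,0,0],4.5],[[0,0,-0.5],[0,0,0],4.5],[[0,0,0],[0,0,0],4.5]]' 25
python3 - <<'E'
from h import *
for n in("side","wrist"):
    im=camera(n); cv2.imwrite(f"pics/f_{n}.png",im[:,:,::-1])
crop("pics/f_side.png",(315,110,395,175),"pics/f_side3.png",10)
print(observe()["ft_force"])
E
```

```text
time_s: 6.75
tool_pos: [0.5194, -0.0895, 0.1983]
eef_rot: [3.08, -0.618, -0.001]
ft_force: [-0.0, 0.1, -0.0]
gripper_width: 0.524
[-0.001188    0.50959074  0.73490627]
```

View pics/f_side3.png

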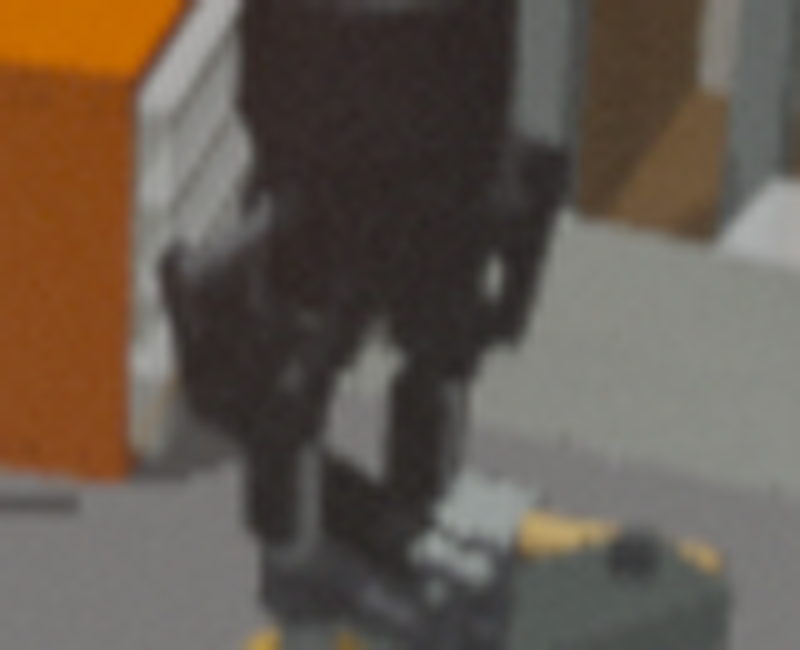

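View pics/f_wrist.png

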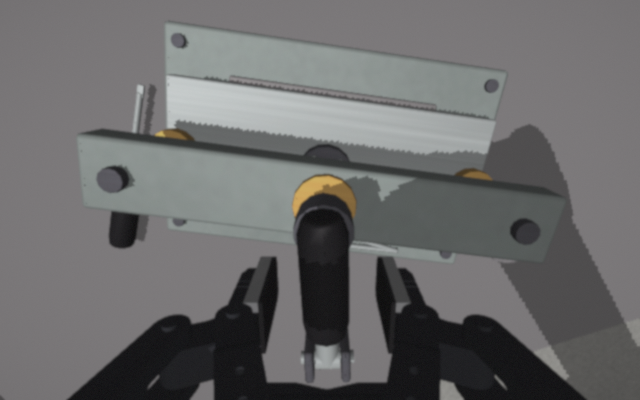

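The near finger's tip at crop (275,545) now occludes the inner half of the grip, with the other finger on the far side, so the grip is straddled. Closing.

```bash
python3 -m inch '[[[0,0,0],[0,0,0],3],[[0,0,0],[0,0,0],1.5],[[0,0,0],[0,0,0],1.5],[[0,0,0],[0,0,0],1.5],[[0,0,0],[0,0,0],1.5],[[0,0,0],[0,0,0],1.5],[[0,0,0],[0,0,0],1.5],[[0,0,0],[0,0,0],1.5],[[0,0,0],[0,0,0],1.5],[[0,0,0],[0,0,0],1.5]]' 25
python3 - <<'E'
from h import *
for n in("side","wrist"):
    im=camera(n); cv2.imwrite(f"pics/g_{n}.png",im[:,:,::-1])
crop("pics/g_side.png",(315,110,395,175),"pics/g_side3.png",10)
s=observe();print(s["tool_pos"],s["ft_force"],s["gripper_width"]*85.4)
E
```

```text
time_s: 8.1
tool_pos: [0.5201, -0.0893, 0.199]
eef_rot: [-3.08, 0.618, -0.001]
ft_force: [3.0, 3.3, 2.6]
gripper_width: 0.241
[ 0.52011262 -0.08926527  0.19896885] [2.99845456 3.41583531 3.59391038] 20.912970727279454
```

View pics/g_side3.png

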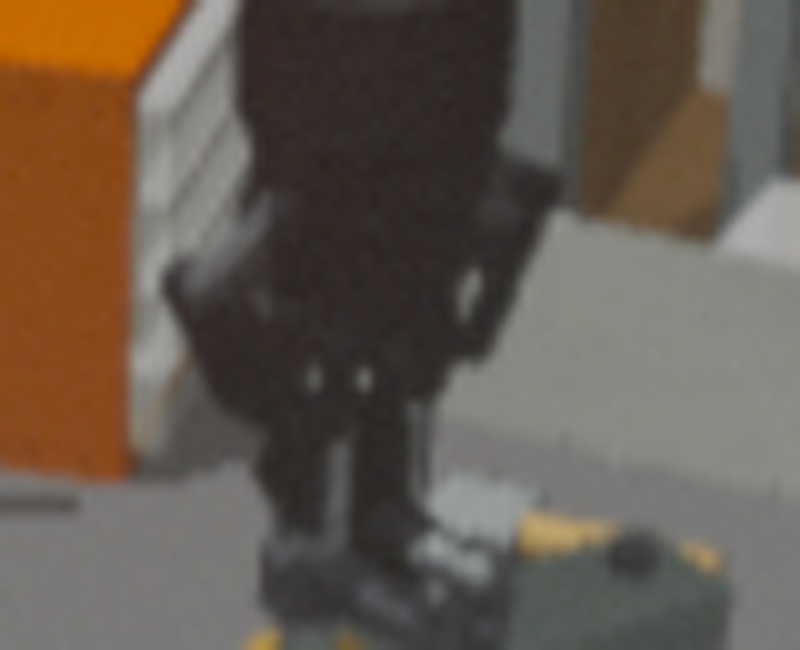

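View pics/g_wrist.png

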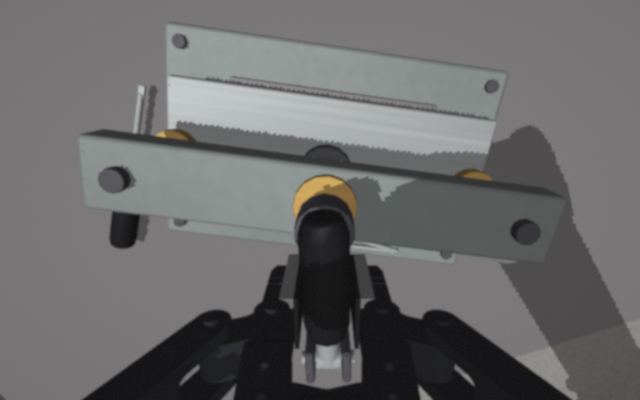

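The grip is held at 20.9 mm with small forces. Now the first half of the unfold arc.

```bash
python3 -m inch '[[[-0.01,0.01,0.37],[0,0,0],1.5],[[-0.04,0.02,0.37],[0,0,0],1.5],[[-0.07,0.03,0.36],[0,0,0],1.5],[[-0.09,0.04,0.36],[0,0,0],1.5],[[-0.12,0.05,0.35],[0,0,0],1.5],[[-0.14,0.06,0.34],[0,0,0],1.5],[[-0.17,0.07,0.32],[0,0,0],1.5],[[-0.19,0.08,0.31],[0,0,0],1.5],[[-0.21,0.09,0.29],[0,0,0],1.5],[[-0.23,0.1,0.27],[0,0,0],1.5]]'
python3 - <<'E'
from h import *
for n in("side","wrist"):
    im=camera(n); cv2.imwrite(f"pics/i_{n}.png",im[:,:,::-1])
crop("pics/i_side.png",(315,110,395,175),"pics/i_side3.png",10)
s=observe();print(s["tool_pos"],s["ft_force"],s["gripper_width"]*85.4)
E
```

```text
time_s: 9.45
tool_pos: [0.5044, -0.0831, 0.2298]
eef_rot: [-3.08, 0.618, 0.01]
ft_force: [1.9, 5.2, -7.8]
gripper_width: 0.241
[ 0.50425013 -0.08306483  0.22992458] [-0.06021637  5.54145278 -5.89962434] 20.58652507095481
```

View pics/i_side3.png

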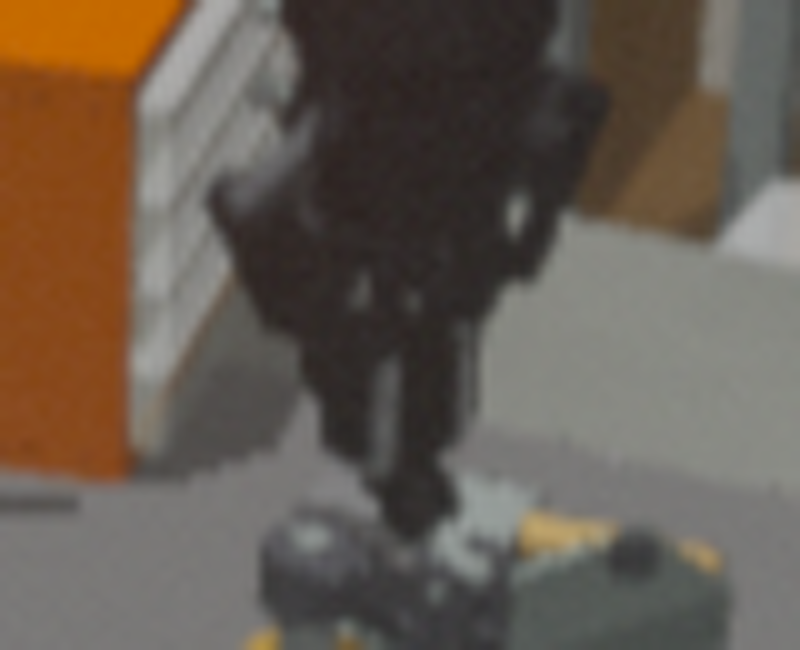

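View pics/i_wrist.png

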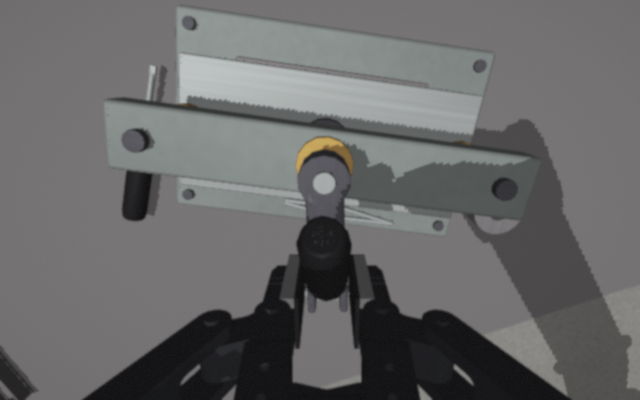

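The handle is at about 45° and the hub screw is visible at (323,183). Second half of the arc.

```bash
python3 -m inch '[[[-0.25,0.1,0.25],[0,0,0],1.5],[[-0.27,0.11,0.23],[0,0,0],1.5],[[-0.28,0.12,0.21],[0,0,0],1.5],[[-0.3,0.12,0.18],[0,0,0],1.5],[[-0.31,0.13,0.15],[0,0,0],1.5],[[-0.32,0.13,0.13],[0,0,0],1.5],[[-0.33,0.14,0.1],[0,0,0],1.5],[[-0.33,0.14,0.07],[0,0,0],1.5],[[-0.34,0.14,0.04],[0,0,0],1.5],[[-0.34,0.14,0.01],[0,0,0],1.5]]'
python3 - <<'E'
from h import *
for n in("side","wrist"):
    im=camera(n); cv2.imwrite(f"pics/j_{n}.png",im[:,:,::-1])
crop("pics/j_side.png",(315,110,395,175),"pics/j_side3.png",10)
s=observe();print(s["tool_pos"],s["ft_force"],s["gripper_width"]*85.4)
print(P("wrist",[[.532,-.0935,z] for z in(.2,.215)]))
E
```

```text
time_s: 10.8
tool_pos: [0.4759, -0.0716, 0.2451]
eef_rot: [3.08, -0.619, -0.001]
ft_force: [1.5, 3.8, 2.7]
gripper_width: 0.176
[ 0.47488125 -0.07138485  0.24528738] [-1.41322283  3.59755015  1.47010841] 15.334812298016237
[[324.51235108 121.99542122]
 [324.3970383  125.23435667]]
```

View pics/j_side3.png

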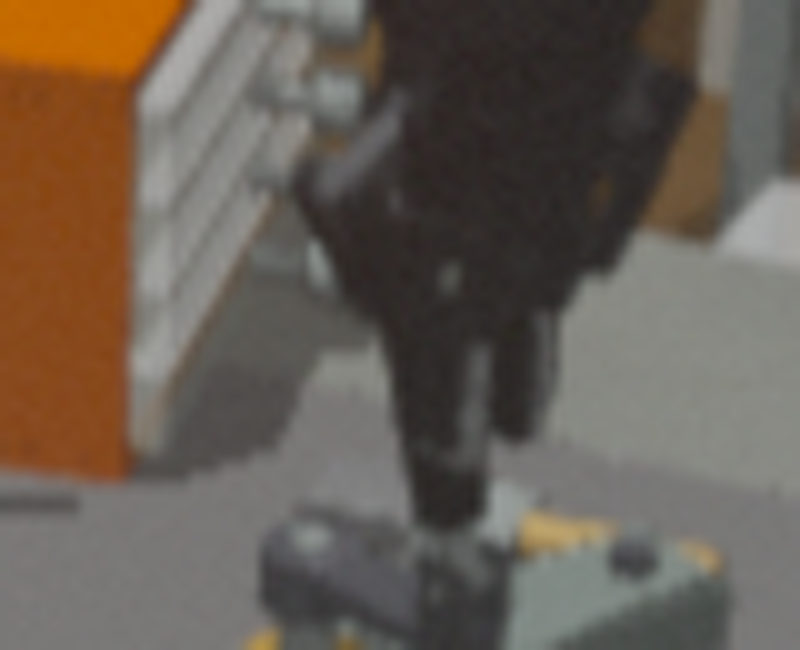

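View pics/j_wrist.png

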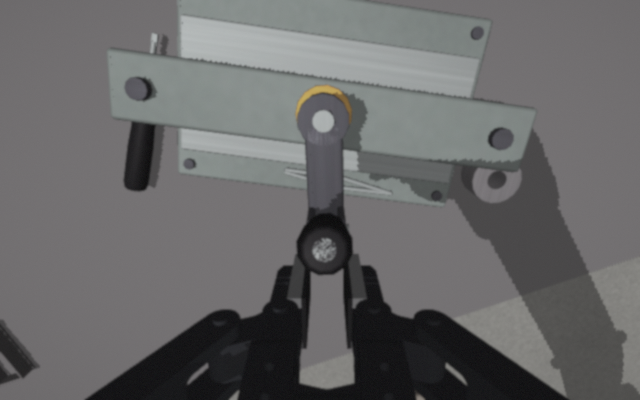

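The width fell to 15.3 mm, so the pads slipped outward off the sleeve and the handle is now just inward of them. I'll estimate the fold angle from where the grip's end appears, at (324,250).

```bash
python3 - <<'E'
from h import *
u=np.array([.9225,-.386]);piv=np.array([.532,-.0935])-.06*u
for f in(60,70,75,80,85,90):
  a=np.radians(f); q=lambda s:[*(piv+u*s*np.cos(a)),.2148+s*np.sin(a)]
  print(f,P("wrist",[q(.078),q(.016)]).round(0).tolist(),((P("side",[q(.078),q(.016)])-[315,110])*10).round(0).tolist())
print(P("wrist",[[.532,-.0935,z] for z in(.2,.205,.215)]))
E
```

```text
60 [[324.0, 207.0], [324.0, 227.0]] [[371.0, 309.0], [439.0, 522.0]]
70 [[324.0, 244.0], [324.0, 232.0]] [[403.0, 305.0], [445.0, 522.0]]
75 [[324.0, 263.0], [324.0, 234.0]] [[420.0, 307.0], [449.0, 522.0]]
80 [[324.0, 282.0], [324.0, 237.0]] [[437.0, 310.0], [452.0, 523.0]]
85 [[324.0, 299.0], [324.0, 239.0]] [[455.0, 316.0], [456.0, 524.0]]
90 [[324.0, 315.0], [324.0, 242.0]] [[473.0, 324.0], [459.0, 526.0]]
[[324.51235108 121.99542122]
 [324.47579905 123.02210404]
 [324.3970383  125.23435667]]
```

The fold is about 71°. I'll open, move 15 mm inward and 10 mm deeper, and regrip harder. The pads will then be nearly parallel to the sleeve.

```bash
python3 -m inch '[[[0,0,0],[0,0,0],4.5],[[0,0,0],[0,0,0],4.5],[[0,0,0],[0,0,0],4.5],[[0.5,-0.2,-0.3],[0,0,0],4.5],[[0.5,-0.2,-0.3],[0,0,0],4.5],[[0.5,-0.2,-0.4],[0,0,0],4.5],[[0,0,0],[0,0,0],1.5],[[0,0,0],[0,0,0],1.5],[[0,0,0],[0,0,0],1.5],[[0,0,0],[0,0,0],1.5]]' 70
python3 -m inch '[[[0,0,0],[0,0,0],1.5],[[0,0,0],[0,0,0],1.5],[[0,0,0],[0,0,0],1.5],[[0,0,0],[0,0,0],1.5],[[-0.1,0.04,0],[0,0,0],1.5],[[-0.2,0.08,0],[0,0,0],1.5],[[-0.2,0.08,0],[0,0,0],1.5],[[-0.2,0.08,0],[0,0,0],1.5],[[-0.2,0.08,0],[0,0,0],1.5],[[0,0,0],[0,0,0],1.5]]' 70
python3 - <<'E'
from h import *
for n in("side","wrist"):
    im=camera(n); cv2.imwrite(f"pics/k_{n}.png",im[:,:,::-1])
crop("pics/k_side.png",(315,110,395,175),"pics/k_side3.png",10)
s=observe();print(s["tool_pos"],s["ft_force"],s["gripper_width"]*85.4)
u=np.array([.9225,-.386]);piv=np.array([.532,-.0935])-.06*u
for f in(70,75,80,85,90):
  a=np.radians(f); q=lambda s:[*(piv+u*s*np.cos(a)),.2148+s*np.sin(a)]
  print(f,P("wrist",[q(.078),q(.016)]).round(0).tolist())
E
```

```text
time_s: 12.15
tool_pos: [0.4912, -0.0775, 0.2358]
eef_rot: [3.08, -0.618, 0.0]
ft_force: [1.3, -2.6, -2.2]
gripper_width: 0.236
time_s: 13.4
tool_pos: [0.4855, -0.0751, 0.2373]
eef_rot: [3.08, -0.62, 0.012]
ft_force: [7.6, -5.8, -4.2]
gripper_width: 0.24
[ 0.48543637 -0.07510406  0.23723388] [ 8.9777132  -6.54838359 -4.37961198] 20.318648673326383
70 [[325.0, 282.0], [326.0, 258.0]]
75 [[325.0, 302.0], [326.0, 260.0]]
80 [[325.0, 321.0], [326.0, 263.0]]
85 [[325.0, 338.0], [326.0, 266.0]]
90 [[325.0, 354.0], [326.0, 268.0]]
```

View pics/k_side3.png

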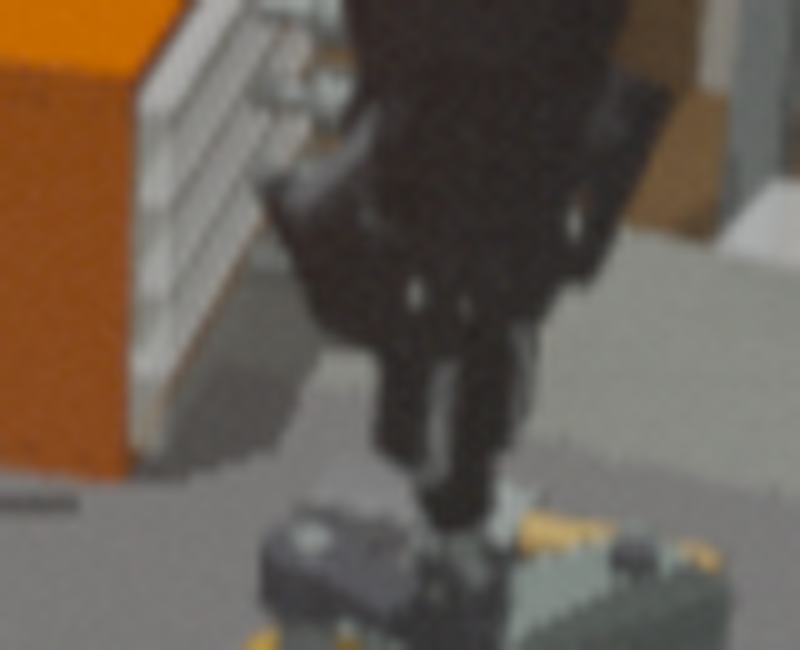

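View pics/k_wrist.png

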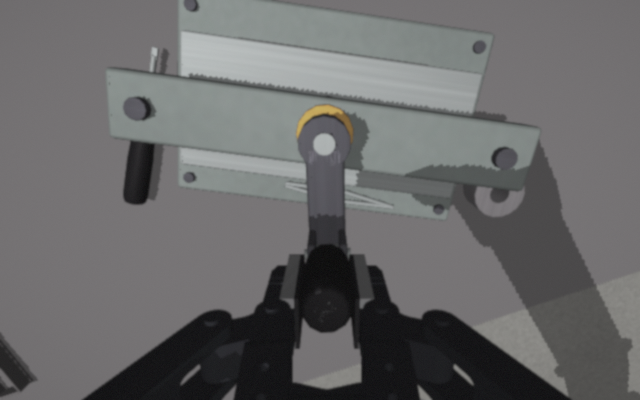

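The handle is gripped at 20.3 mm and the fold is about 77° (grip end at (327,310)). I'll keep pulling outward to the stop.

```bash
python3 -m inch '[[[-0.2,0.08,0.05],[0,0,0],1.5],[[-0.2,0.08,0.02],[0,0,0],1.5],[[-0.2,0.08,0.02],[0,0,0],1.5],[[-0.2,0.08,0.01],[0,0,0],1.5],[[-0.15,0.06,0],[0,0,0],1.5],[[-0.05,0.02,0],[0,0,0],1.5],[[0,0,0],[0,0,0],1.5],[[0,0,0],[0,0,0],1.5],[[0,0,0],[0,0,0],1.5],[[0,0,0],[0,0,0],1.5]]' 70
python3 - <<'E'
from h import *
for n in("side","wrist"):
    im=camera(n); cv2.imwrite(f"pics/l_{n}.png",im[:,:,::-1])
crop("pics/l_side.png",(315,110,395,175),"pics/l_side3.png",10)
s=observe();print(s["tool_pos"],s["ft_force"],s["gripper_width"]*85.4)
u=np.array([.9225,-.386]);piv=np.array([.532,-.0935])-.06*u
for f in(70,75,80,85,90):
  a=np.radians(f); q=lambda s:[*(piv+u*s*np.cos(a)),.2148+s*np.sin(a)]
  print(f,P("wrist",[q(.078),q(.016)]).round(0).tolist())
E
```

```text
time_s: 14.75
tool_pos: [0.4772, -0.0718, 0.2384]
eef_rot: [3.079, -0.62, 0.018]
ft_force: [13.9, -7.3, -9.9]
gripper_width: 0.237
[ 0.47721039 -0.07181816  0.23841866] [14.31291214 -7.94504969 -8.79457524] 20.180541240692403
70 [[325.0, 257.0], [325.0, 241.0]]
75 [[325.0, 277.0], [325.0, 244.0]]
80 [[325.0, 296.0], [325.0, 247.0]]
85 [[325.0, 314.0], [325.0, 249.0]]
90 [[325.0, 331.0], [325.0, 252.0]]
```

View pics/l_wrist.png

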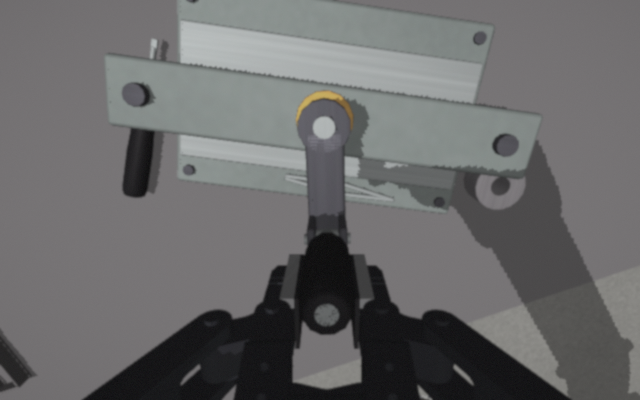

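View pics/l_side3.png

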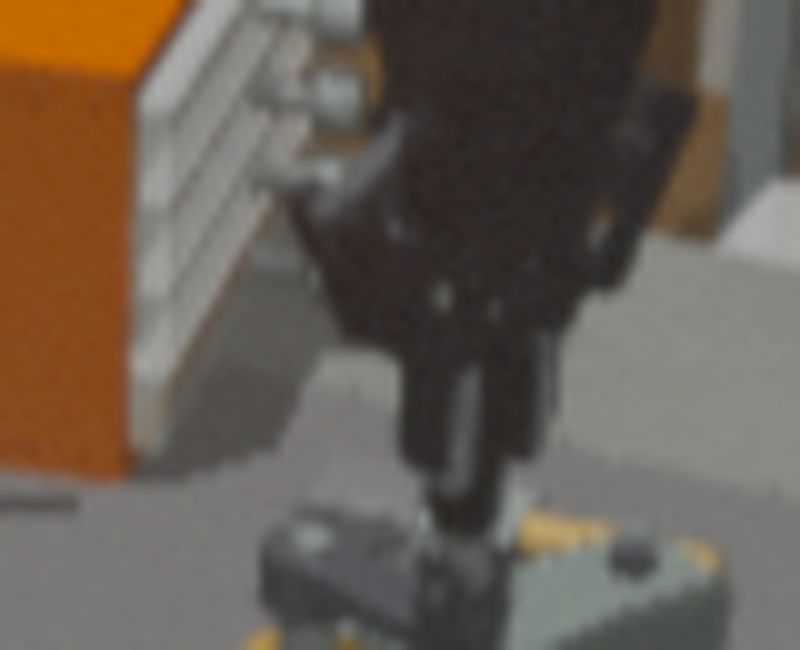

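```bash
python3 -m inch '[[[-0.1,0.04,0],[0,0,0],1.5],[[-0.1,0.04,0],[0,0,0],1.5],[[-0.1,0.04,0],[0,0,0],1.5],[[-0.05,0.02,0],[0,0,0],1.5],[[0,0,0],[0,0,0],1.5],[[0,0,0],[0,0,0],1.5],[[0,0,0],[0,0,0],1.5],[[0,0,0],[0,0,0],1.5],[[0,0,0],[0,0,0],1.5],[[0,0,0],[0,0,0],1.5]]' 70
python3 - <<'E'
from h import *
for n in("wrist",):
    im=camera(n); cv2.imwrite(f"pics/m_{n}.png",im[:,:,::-1])
s=observe();print(s["tool_pos"],s["ft_force"],s["ft_torque"],s["gripper_width"]*85.4)
u=np.array([.9225,-.386]);piv=np.array([.532,-.0935])-.06*u
for f in(75,80,85,90):
  a=np.radians(f); q=lambda s:[*(piv+u*s*np.cos(a)),.2148+s*np.sin(a)]
  print(f,P("wrist",[q(.078),q(.016)]).round(0).tolist())
E
```

```text
time_s: 16.1
tool_pos: [0.4737, -0.0704, 0.2385]
eef_rot: [3.08, -0.62, 0.018]
ft_force: [13.2, -7.9, -9.6]
gripper_width: 0.235
[ 0.47373513 -0.07036899  0.2385011 ] [13.38313191 -8.98656574 -8.1834587 ] [-2.02586533 -3.41485422  0.03213426] 20.41633008600267
75 [[325.0, 267.0], [325.0, 237.0]]
80 [[325.0, 287.0], [325.0, 240.0]]
85 [[325.0, 305.0], [325.0, 243.0]]
90 [[325.0, 322.0], [325.0, 245.0]]
```

View pics/m_wrist.png

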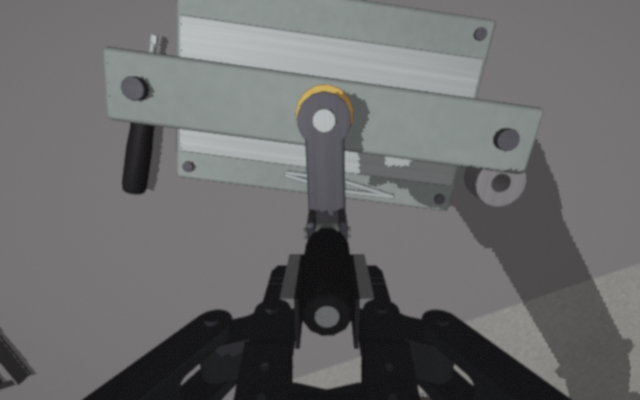

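```bash
python3 -m inch '[[[-0.1,0.04,0],[0,0,0],1.5],[[-0.1,0.04,0],[0,0,0],1.5],[[0,0,0],[0,0,0],1.5],[[0,0,0],[0,0,0],1.5],[[0,0,0],[0,0,0],1.5],[[0,0,0],[0,0,0],1.5],[[0,0,0],[0,0,0],1.5],[[0,0,0],[0,0,0],1.5],[[0,0,0],[0,0,0],1.5],[[0,0,0],[0,0,0],1.5]]' 70
python3 - <<'E'
from h import *
for n in("wrist",):
    im=camera(n); cv2.imwrite(f"pics/n_{n}.png",im[:,:,::-1])
s=observe();print(s["tool_pos"],s["ft_force"],s["ft_torque"],s["gripper_width"]*85.4)
u=np.array([.9225,-.386]);piv=np.array([.532,-.0935])-.06*u
for f in(80,85,90):
  a=np.radians(f); q=lambda s:[*(piv+u*s*np.cos(a)),.2148+s*np.sin(a)]
  print(f,P("wrist",[q(.078),q(.016)]).round(0).tolist())
E
```

```text
time_s: 17.4
tool_pos: [0.472, -0.0696, 0.2385]
eef_rot: [3.08, -0.62, 0.019]
ft_force: [15.2, -7.8, -9.4]
gripper_width: 0.241
[ 0.47196442 -0.06958454  0.23848076] [14.70279798 -8.89505912 -9.40357338] [-2.08076422 -3.60153439 -0.02778261] 20.363486998963754
80 [[325.0, 282.0], [325.0, 237.0]]
85 [[325.0, 300.0], [325.0, 239.0]]
90 [[325.0, 317.0], [325.0, 242.0]]
```

View pics/n_wrist.png

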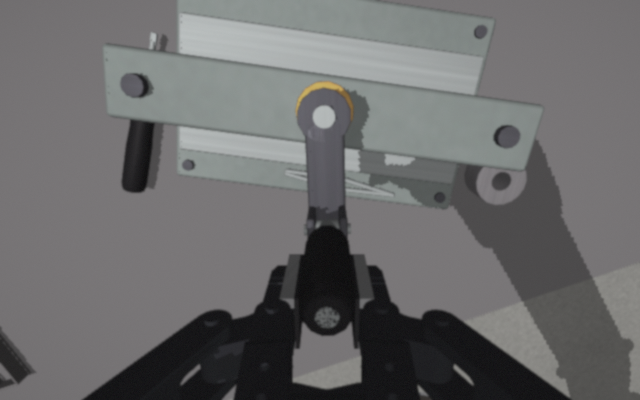

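The handle end at (327,318) matches the 90° projection (317), so the handle is upright. I'll regrip centred to shed the strain, and re-measure the axis from the hub.

```bash
python3 -m inch '[[[0,0,0],[0,0,0],3.5],[[0,0,0],[0,0,0],3.5],[[0.2,-0.08,0],[0,0,0],3.5],[[0.15,-0.06,0],[0,0,0],3.5],[[0,0,0],[0,0,0],3.5],[[0,0,0],[0,0,0],1.5],[[0,0,0],[0,0,0],1.5],[[0,0,0],[0,0,0],1.5],[[0,0,0],[0,0,0],1.5],[[0,0,0],[0,0,0],1.5]]' 80
python3 - <<'E'
from h import *
im=camera("wrist"); cv2.imwrite("pics/o_wrist.png",im[:,:,::-1])
im=camera("scene"); cv2.imwrite("pics/o_scene.png",im[:,:,::-1]); crop("pics/o_scene.png",(232,140,342,230),"pics/o_scene2.png",6)
s=observe();print(s["tool_pos"],s["ft_force"],s["ft_torque"],s["gripper_width"]*85.4)
u=np.array([.9225,-.386]);piv=np.array([.532,-.0935])-.06*u
for f in(80,85,90):
  a=np.radians(f); q=lambda s:[*(piv+u*s*np.cos(a)),.2148+s*np.sin(a)]
  print(f,P("wrist",[q(.078),q(.016)]).round(0).tolist(),((P("scene",[q(.078)])-[232,140])*6).round())
print(P("wrist",[[.532,-.0935,z] for z in(.21,.215,.22)]))
E
```

```text
time_s: 18.7
tool_pos: [0.4703, -0.069, 0.2371]
eef_rot: [3.08, -0.618, 0.0]
ft_force: [-2.2, -0.4, 4.4]
gripper_width: 0.237
[ 0.47030121 -0.06901243  0.23704154] [-1.93801266 -0.94737674  4.32162444] [-0.17157937  0.4562563  -0.02258044] 20.181465086529325
80 [[325.0, 281.0], [325.0, 235.0]] [[285. 198.]]
85 [[325.0, 300.0], [325.0, 237.0]] [[284. 188.]]
90 [[325.0, 317.0], [325.0, 240.0]] [[284. 179.]]
[[325.3024862  115.93486125]
 [325.27371997 116.87803509]
 [325.24334539 117.87394274]]
```

View pics/o_wrist.png

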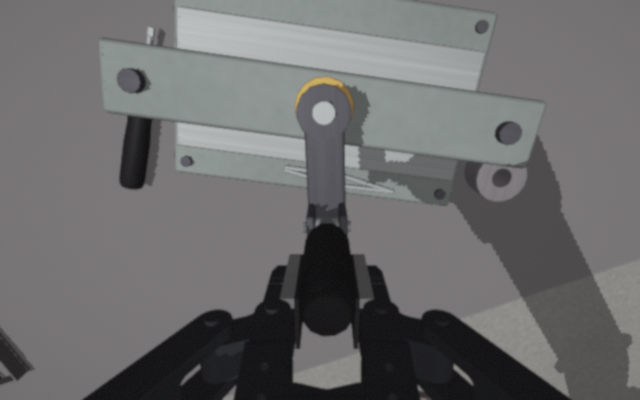

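View pics/o_scene2.png

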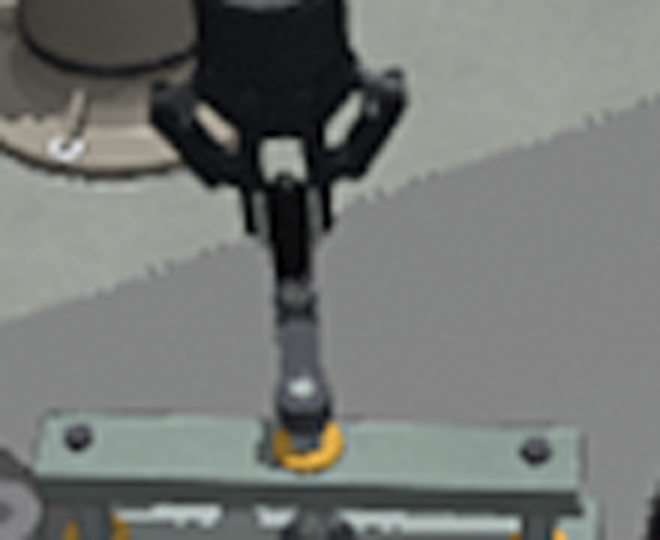

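The arm is compliant, about 3 N/mm. Once released it settled about 5 mm too far out, so I'll do one more regrip 4.5 mm inward to centre on the sleeve.

```bash
python3 -m inch '[[[0,0,0],[0,0,0],3.5],[[0,0,0],[0,0,0],3.5],[[0.2,-0.08,0],[0,0,0],3.5],[[0.2,-0.09,0],[0,0,0],3.5],[[0,0,0],[0,0,0],3.5],[[0,0,0],[0,0,0],1.5],[[0,0,0],[0,0,0],1.5],[[0,0,0],[0,0,0],1.5],[[0,0,0],[0,0,0],1.5],[[0,0,0],[0,0,0],1.5]]' 80
python3 - <<'E'
from h import *
s=observe();print(s["tool_pos"],s["ft_force"],s["ft_torque"],s["gripper_width"]*85.4)
ax=np.array([.532,-.0935]);d=s["tool_pos"][:2]-ax;print(np.hypot(*d),np.degrees(np.arctan2(d[1],d[0])))
# circle rows: start 157.3deg, r 6.1cm
r=6.05;st=np.radians(9.0)
a0=np.radians(157.3)
a=a0-np.arange(0,81)*st
p=np.c_[np.cos(a),np.sin(a)]*r;dd=np.diff(p,axis=0)
for i in range(0,40,10): print([[round(x,2),round(y,2),-.03] for x,y in dd[i:i+10]])
E
```

```text
time_s: 20.05
tool_pos: [0.4743, -0.0707, 0.237]
eef_rot: [3.08, -0.618, 0.0]
ft_force: [-1.8, -0.2, 3.8]
gripper_width: 0.234
[ 0.47432813 -0.07070819  0.23704178] [-1.7785404  -0.1636378   3.78641421] [-0.18176025  0.26461305 -0.0218452 ] 20.020378472184785
0.06201218746562175 158.43616783441925
[[np.float64(0.43), np.float64(0.84), -0.03], [np.float64(0.56), np.float64(0.77), -0.03], [np.float64(0.67), np.float64(0.67), -0.03], [np.float64(0.77), np.float64(0.56), -0.03], [np.float64(0.85), np.float64(0.43), -0.03], [np.float64(0.9), np.float64(0.29), -0.03], [np.float64(0.94), np.float64(0.15), -0.03], [np.float64(0.95), np.float64(-0.0), -0.03], [np.float64(0.94), np.float64(-0.15), -0.03], [np.float64(0.9), np.float64(-0.3), -0.03]]
[[np.float64(0.84), np.float64(-0.43), -0.03], [np.float64(0.77), np.float64(-0.56), -0.03], [np.float64(0.67), np.float64(-0.67), -0.03], [np.float64(0.56), np.float64(-0.77), -0.03], [np.float64(0.43), np.float64(-0.85), -0.03], [np.float64(0.29), np.float64(-0.9), -0.03], [np.float64(0.15), np.float64(-0.94), -0.03], [np.float64(-0.0), np.float64
[... 326 characters left out ...]
64(-0.43), -0.03], [np.float64(-0.9), np.float64(-0.29), -0.03], [np.float64(-0.94), np.float64(-0.15), -0.03], [np.float64(-0.95), np.float64(0.0), -0.03], [np.float64(-0.94), np.float64(0.15), -0.03], [np.float64(-0.9), np.float64(0.3), -0.03]]
[[np.float64(-0.84), np.float64(0.43), -0.03], [np.float64(-0.77), np.float64(0.56), -0.03], [np.float64(-0.67), np.float64(0.67), -0.03], [np.float64(-0.56), np.float64(0.77), -0.03], [np.float64(-0.43), np.float64(0.85), -0.03], [np.float64(-0.29), np.float64(0.9), -0.03], [np.float64(-0.15), np.float64(0.94), -0.03], [np.float64(0.0), np.float64(0.95), -0.03], [np.float64(0.15), np.float64(0.94), -0.03], [np.float64(0.3), np.float64(0.9), -0.03]]
```

Centred, with low forces. I'll crank the first 90° (1.57 rad), which is safe because contact needs at least 1.25 rad and the glass has about 1.5 rad of margin after that.

```bash
cat > st.py <<'E'
from h import *
import sys
s=observe();ax=np.array([.532,-.0935]);d=s["tool_pos"][:2]-ax;r=np.hypot(*d);th=np.arctan2(d[1],d[0])
f=s["ft_force"][:2];t=np.array([np.sin(th),-np.cos(th)])
print("t",s["time_s"],"pos",s["tool_pos"].round(4),"r %.4f ang %.1f"%(r,np.degrees(th)),"pull %.1f rad_out %.1f fz %.1f"%(-f@t,f@d/r,s["ft_force"][2]),"w %.1f"%(s["gripper_width"]*85.4))
if len(sys.argv)>1:
    for n in("wrist","side"):
        im=camera(n); cv2.imwrite(f"pics/{sys.argv[1]}_{n}.png",im[:,:,::-1])
    crop(f"pics/{sys.argv[1]}_side.png",(290,110,400,210),f"pics/{sys.argv[1]}_side2.png",6)
E
python3 -m inch '[[[0.43,0.84,-0.02],[0,0,0],1.5],[[0.56,0.77,-0.03],[0,0,0],1.5],[[0.67,0.67,-0.02],[0,0,0],1.5],[[0.77,0.56,-0.03],[0,0,0],1.5],[[0.85,0.43,-0.02],[0,0,0],1.5],[[0.9,0.29,-0.03],[0,0,0],1.5],[[0.94,0.15,-0.02],[0,0,0],1.5],[[0.95,0,-0.03],[0,0,0],1.5],[[0.94,-0.15,-0.02],[0,0,0],1.5],[[0.9,-0.3,-0.03],[0,0,0],1.5]]' 80
python3 st.py p
```

```text
time_s: 21.3
tool_pos: [0.5519, -0.0362, 0.2345]
eef_rot: [-3.08, 0.616, 0.007]
ft_force: [-7.9, 3.2, 9.0]
gripper_width: 0.236
t 21.3 pos [ 0.5519 -0.0362  0.2345] r 0.0606 ang 70.8 pull 8.5 rad_out 0.4 fz 9.0 w 20.1
```

View pics/p_wrist.png

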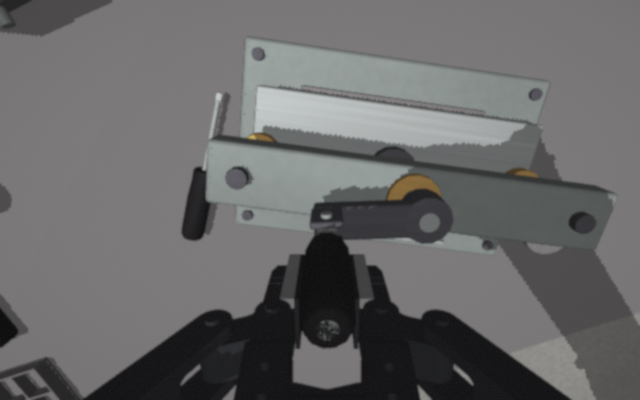

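View pics/p_side2.png

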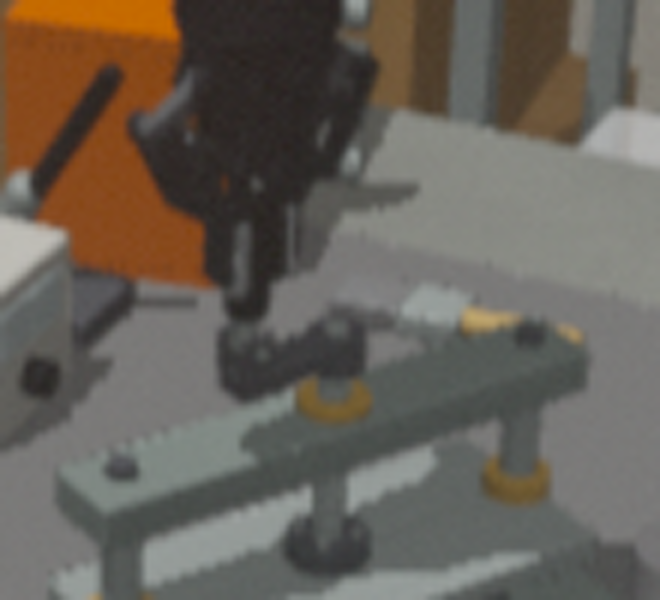

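The crank turns well: pull 8.5 N, radial force about 0, handle still upright. I'll go on in steps of about 1.05 rad per call, so even the worst overshoot stays below 300 N.

```bash
python3 - <<'E'
import numpy as np
a=np.radians(67.3-6*np.arange(0,61));p=6.05*np.c_[np.cos(a),np.sin(a)];d=np.diff(p,axis=0)
for i in range(0,60,10): print(int(67.3-6*i),d[i:i+10].round(2).tolist())
E
python3 -m inch '[[[0.57,-0.27,-0.01],[0,0,0],1.5],[[0.54,-0.33,-0.01],[0,0,0],1.5],[[0.5,-0.38,-0.01],[0,0,0],1.5],[[0.46,-0.43,-0.01],[0,0,0],1.5],[[0.41,-0.48,-0.02],[0,0,0],1.5],[[0.36,-0.52,-0.01],[0,0,0],1.5],[[0.3,-0.56,-0.02],[0,0,0],1.5],[[0.24,-0.59,-0.01],[0,0,0],1.5],[[0.18,-0.61,-0.02],[0,0,0],1.5],[[0.11,-0.62,-0.01],[0,0,0],1.5]]' 80
python3 st.py
```

```text
67 [[0.57, -0.27], [0.54, -0.33], [0.5, -0.39], [0.46, -0.44], [0.41, -0.48], [0.36, -0.52], [0.3, -0.56], [0.24, -0.59], [0.18, -0.61], [0.11, -0.62]]
7 [[0.05, -0.63], [-0.02, -0.63], [-0.08, -0.63], [-0.15, -0.62], [-0.21, -0.6], [-0.27, -0.57], [-0.33, -0.54], [-0.39, -0.5], [-0.44, -0.46], [-0.48, -0.41]]
-52 [[-0.52, -0.36], [-0.56, -0.3], [-0.59, -0.24], [-0.61, -0.18], [-0.62, -0.11], [-0.63, -0.05], [-0.63, 0.02], [-0.63, 0.08], [-0.62, 0.15], [-0.6, 0.21]]
-112 [[-0.57, 0.27], [-0.54, 0.33], [-0.5, 0.39], [-0.46, 0.44], [-0.41, 0.48], [-0.36, 0.52], [-0.3, 0.56], [-0.24, 0.59], [-0.18, 0.61], [-0.11, 0.62]]
-172 [[-0.05, 0.63], [0.02, 0.63], [0.08, 0.63], [0.15, 0.62], [0.21, 0.6], [0.27, 0.57], [0.33, 0.54], [0.39, 0.5], [0.44, 0.46], [0.48, 0.41]]
-232 [[0.52, 0.36], [0.56, 0.3], [0.59, 0.24], [0.61, 0.18], [0.62, 0.11], [0.63, 0.05], [0.63, -0.02], [0.63, -0.08], [0.62, -0.15], [0.6, -0.21]]
time_s: 22.65
tool_pos: [0.5896, -0.0816, 0.233]
eef_rot: [-3.077, 0.612, 0.004]
ft_force: [-3.7, 7.3, 5.0]
gripper_width: 0.23
t 22.65 pos [ 0.5896 -0.0816  0.233 ] r 0.0588 ang 11.7 pull 7.9 rad_out -2.2 fz 5.0 w 19.6
```

```bash
python3 -m inch '[[[0.05,-0.63,-0.01],[0,0,0],1.5],[[-0.02,-0.63,-0.02],[0,0,0],1.5],[[-0.08,-0.63,-0.01],[0,0,0],1.5],[[-0.15,-0.62,-0.02],[0,0,0],1.5],[[-0.21,-0.6,-0.01],[0,0,0],1.5],[[-0.27,-0.57,-0.02],[0,0,0],1.5],[[-0.33,-0.54,-0.01],[0,0,0],1.5],[[-0.39,-0.5,-0.02],[0,0,0],1.5],[[-0.44,-0.46,-0.01],[0,0,0],1.5],[[-0.48,-0.41,-0.02],[0,0,0],1.5]]' 80
python3 st.py q
```

```text
time_s: 23.9
tool_pos: [0.5693, -0.138, 0.2315]
eef_rot: [-3.076, 0.612, -0.005]
ft_force: [6.4, 5.6, -3.5]
gripper_width: 0.236
t 23.9 pos [ 0.5693 -0.138   0.2315] r 0.0580 ang -50.0 pull 8.5 rad_out -0.2 fz -3.5 w 20.2
```

View pics/q_side2.png

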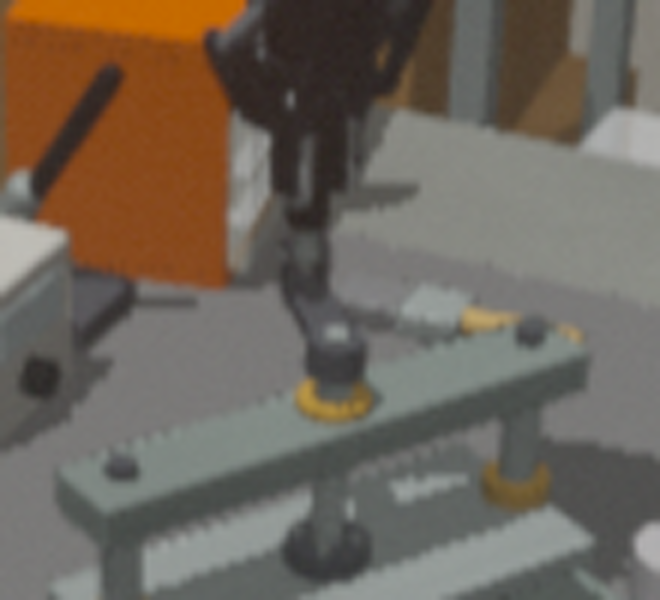

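View pics/q_wrist.png

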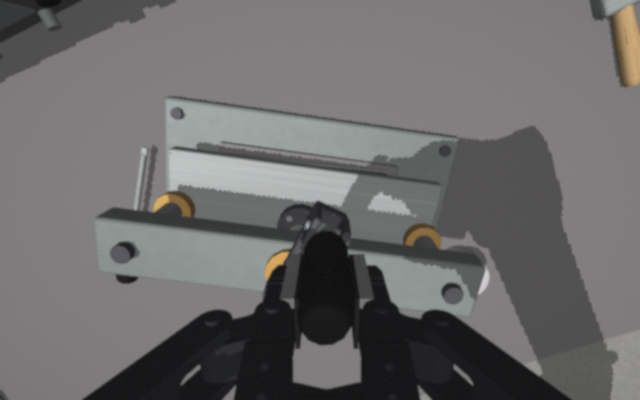

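Still free at 8.5 N. The handle stands upright at crop (305,240) in the side view. Continuing.

```bash
python3 -m inch '[[[-0.52,-0.36,-0.02],[0,0,0],1.5],[[-0.56,-0.3,-0.02],[0,0,0],1.5],[[-0.59,-0.24,-0.02],[0,0,0],1.5],[[-0.61,-0.18,-0.01],[0,0,0],1.5],[[-0.62,-0.11,-0.02],[0,0,0],1.5],[[-0.63,-0.05,-0.02],[0,0,0],1.5],[[-0.63,0.02,-0.01],[0,0,0],1.5],[[-0.63,0.08,-0.02],[0,0,0],1.5],[[-0.62,0.15,-0.02],[0,0,0],1.5],[[-0.6,0.21,-0.02],[0,0,0],1.5]]' 80
python3 st.py
```

```text
time_s: 25.25
tool_pos: [0.5097, -0.1488, 0.2298]
eef_rot: [-3.079, 0.616, -0.009]
ft_force: [10.0, 0.0, -6.4]
gripper_width: 0.234
t 25.25 pos [ 0.5097 -0.1488  0.2298] r 0.0596 ang -111.9 pull 9.3 rad_out -3.8 fz -6.4 w 20.0
```

The pull is 9.3 N, so contact may be near. I'll take a shorter step of 4° per row.

```bash
python3 - <<'E'
import numpy as np
a=np.radians(-112.7-4*np.arange(0,31));p=6.05*np.c_[np.cos(a),np.sin(a)];d=np.diff(p,axis=0)
for i in range(0,30,10): print(d[i:i+10].round(2).tolist())
E
python3 -m inch '[[[-0.38,0.18,-0.02],[0,0,0],1.5],[[-0.37,0.2,-0.01],[0,0,0],1.5],[[-0.35,0.23,-0.02],[0,0,0],1.5],[[-0.34,0.25,-0.01],[0,0,0],1.5],[[-0.32,0.28,-0.02],[0,0,0],1.5],[[-0.3,0.3,-0.01],[0,0,0],1.5],[[-0.28,0.32,-0.02],[0,0,0],1.5],[[-0.25,0.34,-0.01],[0,0,0],1.5],[[-0.23,0.36,-0.02],[0,0,0],1.5],[[-0.2,0.37,-0.01],[0,0,0],1.5]]' 80
python3 st.py r
```

```text
[[-0.38, 0.18], [-0.37, 0.2], [-0.36, 0.23], [-0.34, 0.25], [-0.32, 0.28], [-0.3, 0.3], [-0.28, 0.32], [-0.26, 0.34], [-0.23, 0.35], [-0.21, 0.37]]
[[-0.18, 0.38], [-0.15, 0.39], [-0.13, 0.4], [-0.1, 0.41], [-0.07, 0.42], [-0.04, 0.42], [-0.01, 0.42], [0.02, 0.42], [0.05, 0.42], [0.08, 0.41]]
[[0.11, 0.41], [0.14, 0.4], [0.16, 0.39], [0.19, 0.38], [0.22, 0.36], [0.24, 0.35], [0.26, 0.33], [0.29, 0.31], [0.31, 0.29], [0.33, 0.27]]
time_s: 26.5
tool_pos: [0.4787, -0.1232, 0.2286]
eef_rot: [3.078, -0.62, 0.008]
ft_force: [6.2, -6.1, -2.8]
gripper_width: 0.233
t 26.5 pos [ 0.4787 -0.1232  0.2286] r 0.0610 ang -150.9 pull 8.4 rad_out -2.4 fz -2.8 w 19.9
```

View pics/r_side.png

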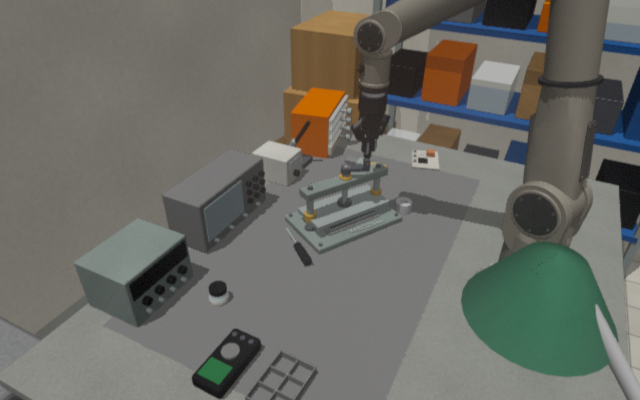

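Free at 8.4 N. I'll check the remaining gap in close-up.

```bash
python3 - <<'E'
from h import *
crop("pics/r_side.png",(280,165,410,250),"pics/r3.png",6)
E
```

```text
(no output)
```

View pics/r3.png

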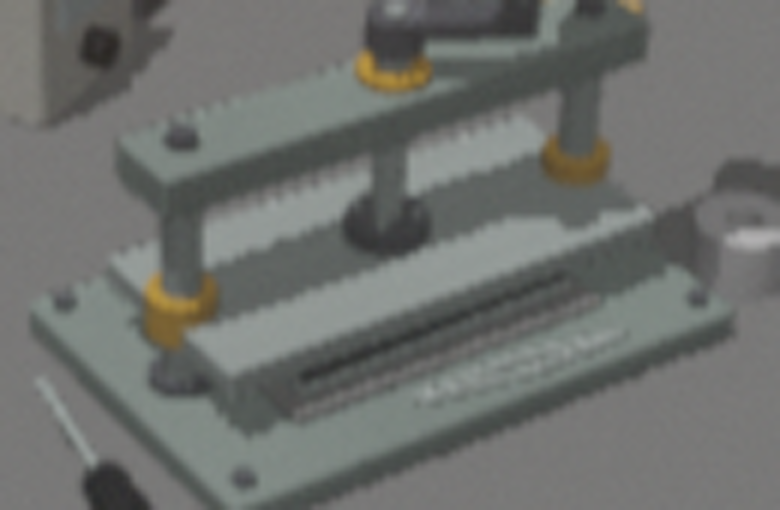

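The gap is now narrow. Continuing at 0.7 rad per call.

```bash
python3 -m inch '[[[-0.18,0.38,-0.01],[0,0,0],1.5],[[-0.15,0.39,-0.01],[0,0,0],1.5],[[-0.13,0.4,-0.01],[0,0,0],1.5],[[-0.1,0.41,-0.01],[0,0,0],1.5],[[-0.07,0.42,-0.01],[0,0,0],1.5],[[-0.04,0.42,-0.01],[0,0,0],1.5],[[-0.01,0.42,-0.01],[0,0,0],1.5],[[0.02,0.42,-0.01],[0,0,0],1.5],[[0.05,0.42,-0.01],[0,0,0],1.5],[[0.08,0.41,-0.01],[0,0,0],1.5]]' 80
python3 st.py
```

```text
time_s: 27.85
tool_pos: [0.471, -0.0833, 0.2274]
eef_rot: [3.076, -0.621, 0.0]
ft_force: [-2.1, -8.7, 4.2]
gripper_width: 0.235
t 27.85 pos [ 0.471  -0.0833  0.2274] r 0.0619 ang 170.5 pull 9.0 rad_out 0.6 fz 4.2 w 20.1
```

```bash
python3 -m inch '[[[0.1,0.41,-0.01],[0,0,0],1.5],[[0.13,0.4,-0.01],[0,0,0],1.5],[[0.16,0.39,-0.01],[0,0,0],1.5],[[0.18,0.38,-0.01],[0,0,0],1.5],[[0.21,0.36,-0.01],[0,0,0],1.5],[[0.24,0.35,-0.01],[0,0,0],1.5],[[0.26,0.33,-0.01],[0,0,0],1.5],[[0.29,0.31,-0.01],[0,0,0],1.5],[[0.31,0.29,-0.01],[0,0,0],1.5],[[0.33,0.27,-0.01],[0,0,0],1.5]]' 80
python3 st.py
```

```text
time_s: 29.1
tool_pos: [0.4914, -0.0468, 0.2262]
eef_rot: [3.077, -0.62, -0.006]
ft_force: [-8.0, -3.8, 9.5]
gripper_width: 0.232
t 29.1 pos [ 0.4914 -0.0468  0.2262] r 0.0619 ang 131.0 pull 8.5 rad_out 2.4 fz 9.5 w 19.8
```

```bash
python3 - <<'E'
import numpy as np
a=np.radians(127.3-4*np.arange(0,41));p=6.05*np.c_[np.cos(a),np.sin(a)];d=np.diff(p,axis=0)
for i in range(0,40,10): print(d[i:i+10].round(2).tolist())
E
python3 st.py s
```

```text
[[0.34, 0.24], [0.36, 0.22], [0.38, 0.19], [0.39, 0.17], [0.4, 0.14], [0.41, 0.11], [0.41, 0.08], [0.42, 0.05], [0.42, 0.02], [0.42, -0.01]]
[[0.42, -0.03], [0.42, -0.06], [0.41, -0.09], [0.4, -0.12], [0.4, -0.15], [0.38, -0.18], [0.37, -0.2], [0.36, -0.23], [0.34, -0.25], [0.32, -0.28]]
[[0.3, -0.3], [0.28, -0.32], [0.26, -0.34], [0.23, -0.35], [0.21, -0.37], [0.18, -0.38], [0.15, -0.39], [0.13, -0.4], [0.1, -0.41], [0.07, -0.42]]
[[0.04, -0.42], [0.01, -0.42], [-0.02, -0.42], [-0.05, -0.42], [-0.08, -0.41], [-0.11, -0.41], [-0.14, -0.4], [-0.16, -0.39], [-0.19, -0.38], [-0.22, -0.36]]
t 29.1 pos [ 0.4914 -0.0468  0.2262] r 0.0619 ang 131.0 pull 8.5 rad_out 2.4 fz 9.5 w 19.8
```

View pics/s_wrist.png

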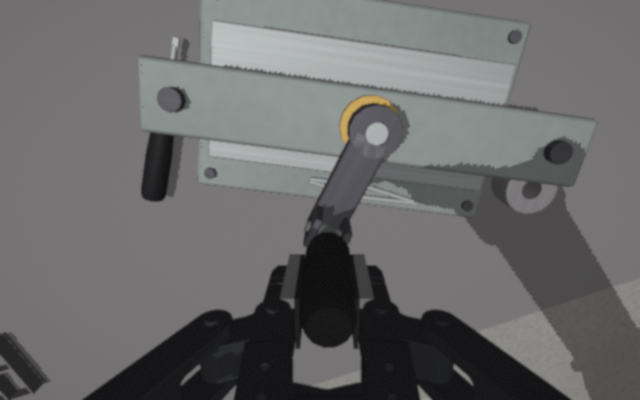

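View pics/s_side2.png

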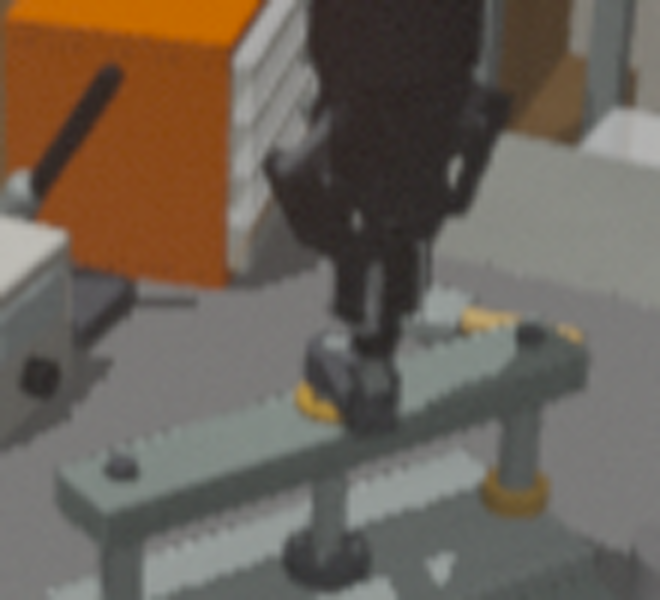

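The handle still looks upright and the pull is free at 8.5 N. I'll continue 0.7 rad, nudged outward by about 1.5 mm.

```bash
python3 -m inch '[[[0.32,0.29,0],[0,0,0],1.5],[[0.34,0.27,0],[0,0,0],1.5],[[0.37,0.22,0],[0,0,0],1.5],[[0.39,0.17,-0.01],[0,0,0],1.5],[[0.4,0.14,-0.01],[0,0,0],1.5],[[0.41,0.11,-0.01],[0,0,0],1.5],[[0.41,0.08,-0.01],[0,0,0],1.5],[[0.42,0.05,-0.01],[0,0,0],1.5],[[0.42,0.02,-0.01],[0,0,0],1.5],[[0.42,-0.01,-0.01],[0,0,0],1.5]]' 80
python3 st.py
```

```text
time_s: 30.45
tool_pos: [0.5301, -0.0322, 0.2251]
eef_rot: [3.078, -0.618, -0.008]
ft_force: [-8.5, -0.7, 7.4]
gripper_width: 0.23
t 30.45 pos [ 0.5301 -0.0322  0.2251] r 0.0613 ang 91.8 pull 8.5 rad_out -0.5 fz 7.4 w 19.6
```

```bash
python3 -m inch '[[[0.42,-0.03,-0.01],[0,0,0],1.5],[[0.42,-0.06,-0.01],[0,0,0],1.5],[[0.41,-0.09,-0.01],[0,0,0],1.5],[[0.4,-0.12,-0.01],[0,0,0],1.5],[[0.4,-0.15,-0.01],[0,0,0],1.5],[[0.38,-0.18,-0.01],[0,0,0],1.5],[[0.37,-0.2,-0.01],[0,0,0],1.5],[[0.36,-0.23,-0.01],[0,0,0],1.5],[[0.34,-0.25,-0.01],[0,0,0],1.5],[[0.32,-0.28,-0.01],[0,0,0],1.5]]' 80
python3 st.py
```

```text
time_s: 31.7
tool_pos: [0.5685, -0.0458, 0.224]
eef_rot: [-3.079, 0.616, 0.009]
ft_force: [-7.0, 3.4, 5.4]
gripper_width: 0.236
t 31.7 pos [ 0.5685 -0.0458  0.224 ] r 0.0601 ang 52.6 pull 7.6 rad_out -1.5 fz 5.4 w 20.2
```

```bash
python3 -m inch '[[[0.3,-0.3,-0.01],[0,0,0],1.5],[[0.28,-0.32,-0.01],[0,0,0],1.5],[[0.26,-0.34,-0.01],[0,0,0],1.5],[[0.23,-0.35,-0.01],[0,0,0],1.5],[[0.21,-0.37,-0.01],[0,0,0],1.5],[[0.18,-0.38,-0.01],[0,0,0],1.5],[[0.15,-0.39,-0.01],[0,0,0],1.5],[[0.13,-0.4,-0.01],[0,0,0],1.5],[[0.1,-0.41,-0.01],[0,0,0],1.5],[[0.07,-0.42,-0.01],[0,0,0],1.5]]' 80
python3 st.py t
```

```text
time_s: 32.95
tool_pos: [0.5889, -0.0785, 0.2232]
eef_rot: [-3.075, 0.61, 0.006]
ft_force: [-3.6, 12.3, 3.7]
gripper_width: 0.234
t 32.95 pos [ 0.5889 -0.0785  0.2232] r 0.0588 ang 14.8 pull 12.8 rad_out -0.4 fz 3.7 w 20.0
```

```bash
python3 - <<'E'
from h import *
crop("pics/t_side.png",(280,165,410,250),"pics/t3.png",6)
E
```

```text
(no output)
```

View pics/t3.png

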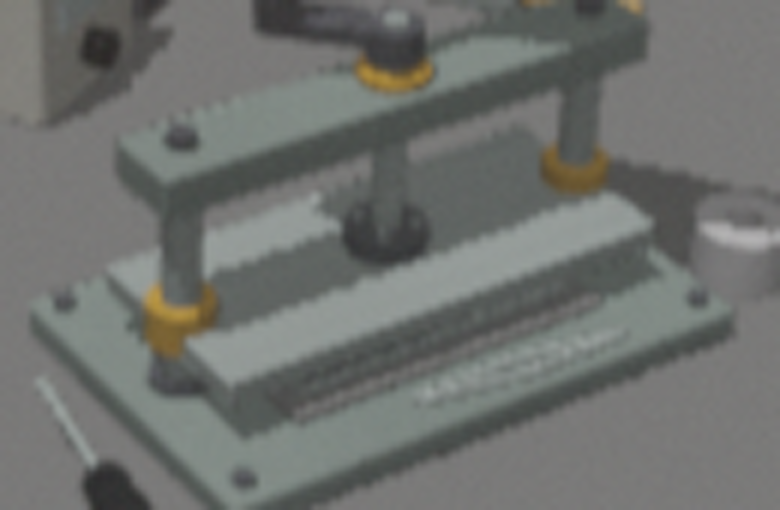

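View pics/t_wrist.png

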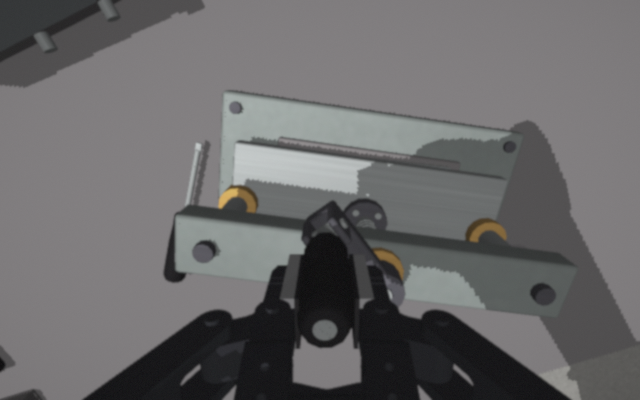

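The platen is in contact: the pull rose to 12.8 N against about 8.3 N free, roughly 0.65 rad in or about 170 N on the glass. In the picture the pad gap is closed. I'll add a small 3° advance to confirm the pull while moving.

```bash
python3 -m inch '[[[0,0,0],[0,0,0],1.5],[[0,0,0],[0,0,0],1.5],[[0,0,0],[0,0,0],1.5],[[0,0,0],[0,0,0],1.5],[[0,0,0],[0,0,0],1.5],[[0,0,0],[0,0,0],1.5],[[0,0,0],[0,0,0],1.5],[[0,0,0],[0,0,0],1.5],[[0.02,-0.15,0],[0,0,0],1.5],[[0.02,-0.17,0],[0,0,0],1.5]]' 80
python3 st.py
```

```text
time_s: 34.3
tool_pos: [0.5895, -0.0812, 0.2231]
eef_rot: [-3.075, 0.609, 0.006]
ft_force: [-3.3, 11.4, 2.4]
gripper_width: 0.23
t 34.3 pos [ 0.5895 -0.0812  0.2231] r 0.0588 ang 12.1 pull 11.8 rad_out -0.8 fz 2.4 w 19.6
```

```bash
python3 -m inch '[[[0,0,0],[0,0,0],1.5],[[0,0,0],[0,0,0],1.5],[[0,0,0],[0,0,0],1.5],[[0,0,0],[0,0,0],1.5],[[0,0,0],[0,0,0],1.5],[[0,0,0],[0,0,0],1.5],[[0.01,-0.1,0],[0,0,0],1.5],[[0.01,-0.1,0],[0,0,0],1.5],[[0.01,-0.1,0],[0,0,0],1.5],[[0,-0.1,0],[0,0,0],1.5]]' 80
python3 st.py
```

```text
time_s: 35.55
tool_pos: [0.59, -0.0848, 0.2231]
eef_rot: [-3.074, 0.609, 0.005]
ft_force: [-2.2, 12.8, 2.2]
gripper_width: 0.237
t 35.55 pos [ 0.59   -0.0848  0.2231] r 0.0587 ang 8.5 pull 12.9 rad_out -0.3 fz 2.2 w 20.2
```

The pull while moving is 12.9 N, about 1.55 times the free 8.3 N. By pull that is about 180 N, and by angle since contact at most about 230 N. I'll relax the strain, open and lift clear.

```bash
python3 -m inch '[[[0,0.1,0],[0,0,0],1.5],[[0,0.1,0],[0,0,0],1.5],[[0,0.1,0],[0,0,0],1.5],[[0,0.05,0],[0,0,0],1.5],[[0,0,0],[0,0,0],1.5],[[0,0,0],[0,0,0],3],[[0,0,0],[0,0,0],5],[[0,0,0],[0,0,0],5],[[0,0,0],[0,0,0],5],[[0,0,0],[0,0,0],5]]' 80
python3 st.py u
```

```text
time_s: 36.8
tool_pos: [0.5905, -0.0887, 0.2236]
eef_rot: [3.08, -0.619, 0.0]
ft_force: [0.0, 0.9, 1.2]
gripper_width: 0.589
t 36.8 pos [ 0.5905 -0.0887  0.2236] r 0.0587 ang 4.7 pull 0.9 rad_out 0.1 fz 1.2 w 50.3
```

View pics/u_wrist.png

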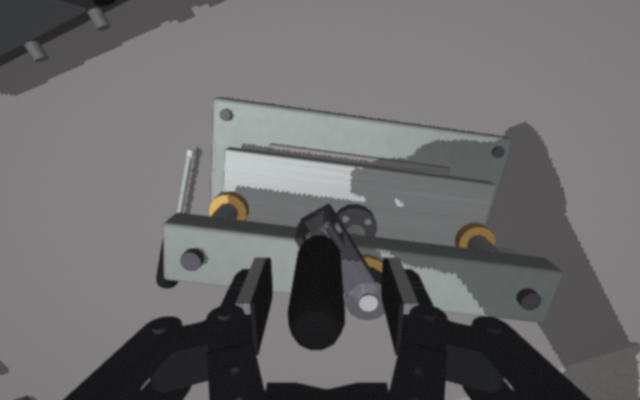

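The handle at (318,290) is clear of both open pads. Lifting straight up.

```bash
python3 -m inch '[[[0,0,0.5],[0,0,0],5],[[0,0,1],[0,0,0],5],[[0,0,1.5],[0,0,0],5],[[0,0,2],[0,0,0],5],[[0,0,2],[0,0,0],5],[[0,0,2],[0,0,0],5],[[0,0,2],[0,0,0],5],[[0,0,1],[0,0,0],5],[[0,0,0],[0,0,0],5],[[0,0,0],[0,0,0],5]]'
python3 - <<'E'
from h import *
s=observe();print(s["time_s"],s["tool_pos"],s["ft_force"])
for n in("wrist","side","scene"):
    im=camera(n); cv2.imwrite(f"pics/v_{n}.png",im[:,:,::-1])
crop("pics/v_side.png",(280,140,410,240),"pics/v_side2.png",6)
crop("pics/v_scene.png",(222,160,352,260),"pics/v_scene2.png",6)
ax=np.array([.532,-.0935])
for th in(0,5,10,15):
 for f in(75,80,85,90):
  a=np.radians(f);u=np.array([np.cos(np.radians(th)),np.sin(np.radians(th))]);z0=.2148-.0137
  q=lambda s:[*(ax+u*(.06-s*np.cos(a))),z0+s*np.sin(a)]
  print(th,f,P("wrist",[q(.078)]).round(),((P("side",[q(.078),q(0)])-[280,140])*6).round().tolist(),((P("scene",[q(.078),q(0)])-[222,160])*6).round().tolist())
E
```

```text
time_s: 38.15
tool_pos: [0.59, -0.0885, 0.3429]
eef_rot: [3.08, -0.618, -0.002]
ft_force: [0.2, -0.3, 0.9]
gripper_width: 0.587
38.15 [ 0.59003257 -0.08851651  0.34290028] [ 0.2020597  -0.3183289   0.93624238]
0 75 [[344. 230.]] [[324.0, -17.0], [282.0, 115.0]] [[382.0, 211.0], [407.0, 342.0]]
0 80 [[341. 223.]] [[311.0, -22.0], [282.0, 115.0]] [[387.0, 217.0], [407.0, 342.0]]
0 85 [[337. 215.]] [[298.0, -27.0], [282.0, 115.0]] [[393.0, 224.0], [407.0, 342.0]]
0 90 [[333. 206.]] [[285.0, -31.0], [282.0, 115.0]] [[399.0, 232.0], [407.0, 342.0]]
5 75 [[339. 232.]] [[321.0, -14.0], [278.0, 120.0]] [[388.0, 208.0], [416.0, 338.0]]
5 80 [[335. 225.]] [[308.0, -19.0], [278.0, 120.0]] [[395.0, 214.0], [416.0, 338.0]]
5 85 [[331. 218.]] [[294.0, -23.0], [278.0, 120.0]] [[402.0, 221.0], [416.0, 338.0]]
5 90 [[326. 210.]] [[281.0, -26.0], [278.0, 120.0]] [[408.0, 228.0], [416.0, 338.0]]
10 75 [[335. 235.]] [[318.0, -11.0], [275.0, 125.0]] [[394.0, 205.0], [425.0, 333.0]]
10 80 [[330. 228.]] [[305.0, -15.0], [275.0, 125.0]] [[402.0, 211.0], [425.0, 333.0]]
10 85 [[325. 221.]] [[291.0, -19.0], [275.0, 125.0]] [[410.0, 217.0], [425.0, 333.0]]
10 90 [[319. 213.]] [[277.0, -22.0], [275.0, 125.0]] [[417.0, 224.0], [425.0, 333.0]]
15 75 [[331. 237.]] [[317.0, -7.0], [272.0, 130.0]] [[400.0, 202.0], [433.0, 329.0]]
15 80 [[325. 231.]] [[303.0, -12.0], [272.0, 130.0]] [[408.0, 207.0], [433.0, 329.0]]
15 85 [[319. 224.]] [[289.0, -15.0], [272.0, 130.0]] [[417.0, 213.0], [433.0, 329.0]]
15 90 [[313. 217.]] [[275.0, -17.0], [272.0, 130.0]] [[426.0, 219.0], [433.0, 329.0]]
```

View pics/v_side2.png

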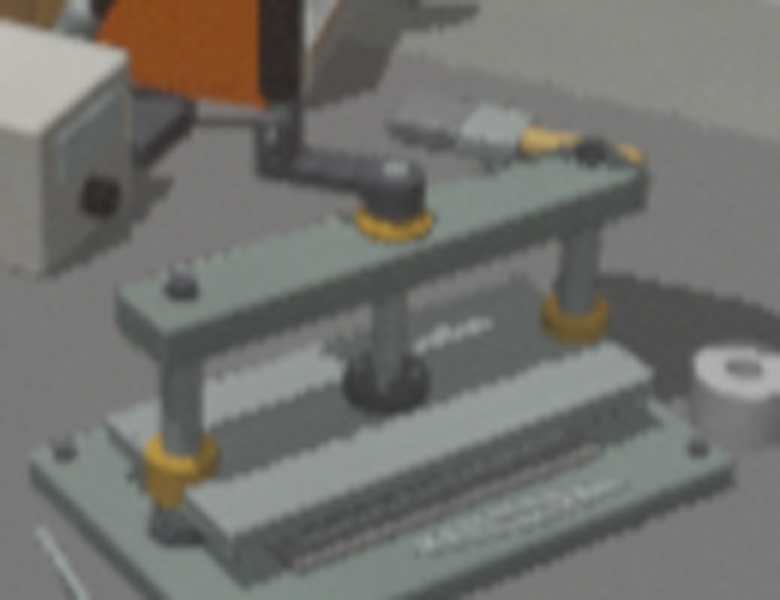

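View pics/v_scene2.png

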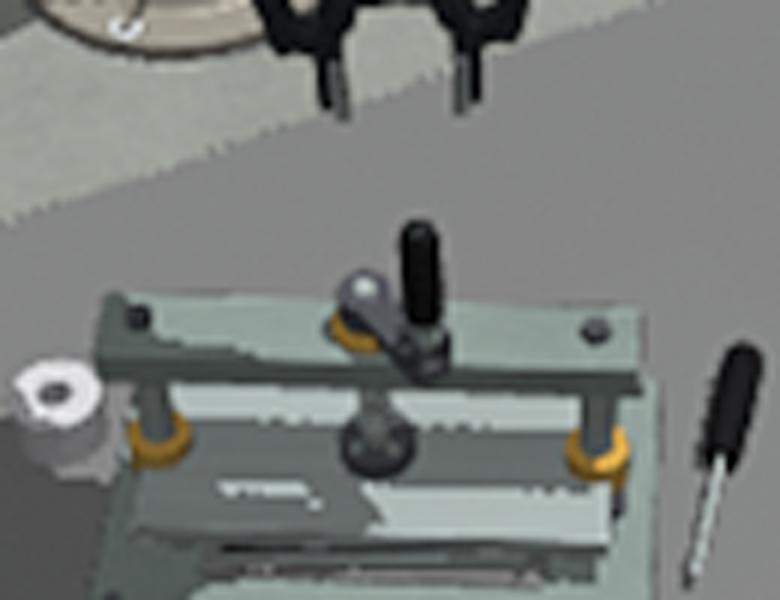

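View pics/v_wrist.png

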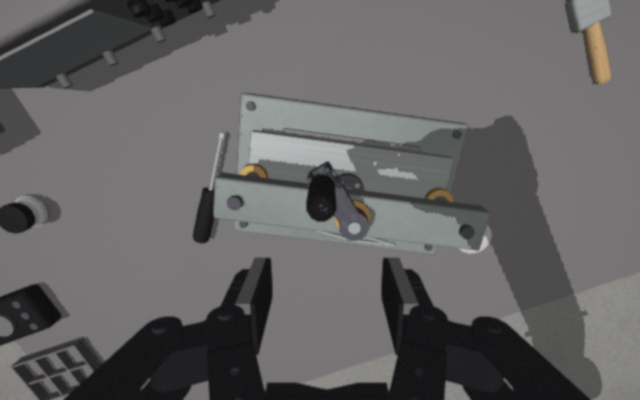

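In the scene view the handle's end (420,228) over its pivot (425,340) matches the upright projection at a crank angle of 10°. The gripper is about 50 mm clear, and the screwdriver, spool and tweezers show at their old pixels. Handing in.

```bash
python3 -c "
from rig import *
sign_off(); print(observe()['time_s'])"
```

```text
the job is handed in; nothing more can be done
the job is handed in; nothing more can be done
```

The handle is upright, the platen is clamped on the tablet, and the job was handed in at about 38 s of the 72 s. I have no verdict and no direct reading of the force on the glass.

- **Crank:** I turned it clockwise by the sleeve through about one and a half turns (about 8.8 rad). The pull ran free at 7.6–9.3 N, then rose over the last 0.7 rad.
- **Clamp force:** I stopped at 12.9 N while moving, about 1.55 times the free pull. From the pull I put the load on the glass at about 180 N. From the angle turned since contact it is about 230 N at most. Both lie inside the 110–300 N window.
- **Last checks:** The handle's end and pivot match the upright projection to within about 1 mm or 7 zoomed pixels, and the pad gap is closed. The screwdriver, spool and tweezers show no shift. The brush, jar, tray and multimeter were in view but not measured. The gripper is clear and the wrist force is near zero.

**Disagreements along the way:**
- The fingertips looked about 10 mm behind the reported TCP instead of 19 mm ahead of it. The first closing therefore missed the grip, and I went lower by eye.
- The pads slipped off the sleeve once during unfolding, at about 71°, and I regripped.
- One reading soon after contact dipped from 12.8 to 11.8 N, so I took one more small step before stopping.

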